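# Put the clay drainage lumps away in their tub

## Task

Put the clay drainage lumps away: tip the tub's lid clearly up by its tab while its far edge still rests on the rim, then lift it off and lay it flat on the bench; pour the lumps from the steel cup into the tub, and add every lump that lies loose on the bench. Stand the empty cup upright in the middle of its cork mat again and put the lid back on the tub, properly seated, without disturbing the dibber and the flowerpot.

Things in the scene. Friction and masses are not known exactly. Their poses are not given: they have to be found in the camera images.
- tub: round black plastic tub, fixed to the bench, open at the top under its lid; 80 mm high, outside diameter 108 mm at the foot and 118 mm at the rim, wall 4 mm, floor 6 mm thick; origin at the centre of its underside, z up
- tub_rim (a point): centre of the tub's mouth, at rim height (80 mm above the bench)
- lid: loose round plywood lid: disc 128 mm across, 6 mm thick, over a plug 96 mm across, 8 mm deep, loose in the tub's mouth (110 mm inside). Origin: centre of the plug's underside (72 mm up when seated, 0 when laid on the bench plug down), z up. A dark upright wooden tab, 12 mm thick along the lid's x, 44 mm wide along y, stands on the disc at x = -42 mm, from z = 14 to 46 mm
- lid_tab (a point): grip point in the lid's tab, at (-42, 0, 34) mm in the lid's frame, 12 mm below the top of the tab
- lid_far_edge (a point): point at the underside of the lid's disc at the edge farthest from the tab, at (62, 0, 8) mm in the lid's frame; it rests on the tub's rim
- mat: round cork mat, fixed to the bench, 104 mm across and 5 mm thick; the cup's place; origin at the centre of its underside
- cup: plain steel cup without a handle, 85 mm high, slightly flared: outside diameter 56 mm at the foot, 67 mm at the rim, wall 3 mm, floor 6 mm; origin at the centre of its underside, z up through the mouth. It starts standing on the mat with 4 to 6 clay lumps in it
- cup_rim (a point): centre of the cup's mouth, 85 mm above its underside
- dibber: bystander: wooden-handled dibber, 210 mm long, 28 mm thick, lying on the bench; origin under its butt end, lying along its own y; leave it alone
- flowerpot: bystander: small terracotta flowerpot, 90 mm across, 80 mm high; origin at the centre of its underside; leave it alone
- lump0: brown clay drainage lump, an eight-sided stubby piece 22 mm across and 18 mm high, starting in the cup; origin at the centre of one flat face, z along its 18 mm height
- lump1: brown clay drainage lump, an eight-sided stubby piece 22 mm across and 18 mm high, starting in the cup; origin at the centre of one flat face, z along its 18 mm height
- lump2: brown clay drainage lump, an eight-sided stubby piece 22 mm across and 18 mm high, starting in the cup; origin at the centre of one flat face, z along its 18 mm height
- lump3: brown clay drainage lump, an eight-sided stubby piece 22 mm across and 18 mm high, starting in the cup (some are absent: None at the start); origin at the centre of one flat face, z along its 18 mm height
- lump4: brown clay drainage lump, an eight-sided stubby piece 22 mm across and 18 mm high, starting in the cup (some are absent: None at the start); origin at the centre of one flat face, z along its 18 mm height
- lump5: brown clay drainage lump, an eight-sided stubby piece 22 mm across and 18 mm high, starting in the cup (some are absent: None at the start); origin at the centre of one flat face, z along its 18 mm height
- stray0: clay drainage lump of the same kind (22 mm across, 18 mm high, origin at the centre of its underside), starting loose on the bench (some are absent: None at the start)
- stray1: clay drainage lump of the same kind (22 mm across, 18 mm high, origin at the centre of its underside), starting loose on the bench (some are absent: None at the start)
- stray2: clay drainage lump of the same kind (22 mm across, 18 mm high, origin at the centre of its underside), starting loose on the bench (some are absent: None at the start)

How it is judged:
On the way, in this order (a step that is already met when the one before it is completed fails the run):
1. the lid is tipped up by its tab, its far edge still at the tub's rim (angle between lid's own z axis and vertical above 0.12 rad and z of lid_tab in the frame of tub above 0.114 m and z of lid_far_edge in the frame of tub below 0.105 m and horizontal distance between lid and tub_rim below 0.03 m), for 0.1 s.
2. the lid lies flat on the bench clear of the tub (horizontal distance between lid and tub_rim above 0.122 m and height (world z) of lid below 0.025 m and angle between lid's own z axis and vertical below 0.2 rad), for 0.2 s.
3. the cup is tipped over the open tub (angle between cup's own z axis and vertical above 1.2 rad and horizontal distance between cup_rim and tub_rim below 0.075 m and height (world z) of cup_rim above 0.08 m), for 0.1 s.
4. all the lumps that were in the cup are in the tub (horizontal distance between each of lump0, lump1, lump2, lump3, lump4, lump5 and tub_rim below 0.056 m and height (world z) of each of lump0, lump1, lump2, lump3, lump4, lump5 below 0.07 m), for 0.2 s.
At the end, for the whole second after the job is handed in: Every lump present lies in the tub (centre within 56 mm of its axis and below 70 mm height); the lid is seated on the tub (within 10 mm of its axis, height within 6 mm, tilt under 0.08 rad); the cup stands upright on the mat (within 28 mm of its centre, tilt under 0.1 rad), both at rest (all of step 4 and horizontal distance between each of stray0, stray1, stray2 and tub_rim below 0.056 m and height (world z) of each of stray0, stray1, stray2 below 0.07 m and horizontal distance between lid and tub_rim below 0.01 m and height (world z) of lid between 0.066 and 0.078 m and angle between lid's own z axis and vertical below 0.08 rad and horizontal distance between cup and mat below 0.028 m and height (world z) of cup below 0.012 m and angle between cup's own z axis and vertical below 0.1 rad and linear speed of each of cup, lid below 0.02 m/s); the robot touches nothing.
It fails at once if the dibber or the flowerpot is disturbed (moved by more than 40 mm) (distance of any of dibber, flowerpot from where it was at the start of the episode above 0.04 m).
Of lump3, lump4, lump5 only 1 to 3 are there at a start; the rules pass over those that are not, and their reading is None.
Of stray0, stray1, stray2 only 1 to 3 are there at a start; the rules pass over those that are not, and their reading is None.
At some moment in a run one of stray0, stray1, stray2, cup may be knocked a few centimetres aside while the robot is not near it.
It also fails if it takes over 210 s, if anything falls off the work surface, if the arm or the gripper's body presses on something with over 40 N, if the wrist force passes 120 N, or if a joint passes its speed limit or range.

## Robot

A 6-joint arm with a two-finger parallel gripper is mounted at the origin on the work surface. World frame = base frame: x ahead of the robot, y to its left, z up, the work surface at z = 0. Lengths are in m, angles in rad, forces in N, time in s.
With the tool pointing down it reaches from about 0.375 to 0.9 m from the base axis. Payload 3.1 kg.
Tool frame: the origin (TCP) lies at the very end of the fingers, on their centre line; the grasp point (between the pads) lies 19 mm behind it; z points along the fingers, y is the line along which they close (so a half turn about z gives the same grasp; the last joint's range is limited). The gripper opens to 85 mm and grips with 20 to 120 N. Pads are 22 mm wide; open, the fingers measure 114 mm over their backs; the gripper's body (76 mm by 85 mm) begins 54 mm behind the grasp point. The pads swing forward as they close: fully open they stand 13 mm farther back than shut.
Start: joints at [0.958, 0.527, 1.433, -0, 1.181, -0.178], TCP at [0.263, 0.567, 0.231] pointing down, gripper open.
Joint ranges: [-3.08, 3.08], [-0.75, 2.2], [0.22, 2.44], [-1.43, 4.57], [0, 2.65], [-2.85, 2.85]. Speed limits (rad/s): [2.79, 2.79, 3.14, 3.14, 3.14, 3.14].

## Interface

Orientations are given as a unit quaternion [x, y, z, w].
In Python, from station import telemetry, snapshot, ticket gives the robot as it stands.
- The arm moves only by the tool move_arm, never from a script. Its argument "commands" is text: rows parted by semicolons, each of 7 numbers parted by spaces: the shift along the tool's x, y, z in mm, then the turn, a rotation vector about the tool's x, y, z in degrees, then the opening, from -1 (shut) to 1 (fully open). A call has exactly 5 rows; each row is the pose to reach, as a shift and turn from the pose commanded when the call began, along the tool's axes at that moment; what a row does not reach only later rows make up. A row lasts 1/8 s, in which the tool goes at most 62.5 mm and 10.7 degrees, less where a joint would pass 70% of its speed; a pose out of reach is approached as far as the arm can. A call with a gripper value outside its range is refused whole. The fingers move at their own pace and stop on an object; "grip_force" is the grip in N (left out, the last holds). Time passes only in rows, so rows that repeat a pose let the fingers close, or fill a call up. It gives the time, the measured TCP pose, the force, the opening and the grip force at its end, in the units of the state.
- telemetry.sense(): the state, without advancing time (a new reading comes with each control period).
- snapshot(name): name is "side" or "top"; returns a dict with "image" (480x640x3 uint8, red, green, blue), "fx", "fy", "cx", "cy" (pixels), "pose" (4x4, takes a point from camera to world coordinates). Camera axes: x right, y down, z forward; pixel columns grow to the right and rows downward; lengths in m; the calibration is good to about 2 mm. A picture is of the moment at which its call begins. There is no depth.
- ticket.sign_off(): hands the job in; it is judged then, once.
The state is a dict: "t": time; "q": joint angles; "qd": joint speeds; "tau": joint torques, N m; "tcp_pos": TCP position; "tool_rot": TCP orientation; "force": force on the tool from outside, world axes, zero at the start; "ft_torque": the same for the moment, N m; "finger_gap": opening from 0.0 (shut) to 1.0 (fully open); "gripper_force": force on a finger pad.
Only numpy, scipy, OpenCV 4.12 (cv2) and the standard library are available. Lean on these libraries where they do the work, as an engineer would, in place of code of your own. Each camera call takes 0.05 s, during which the arm holds its last target. There are 200 camera calls.

## Working session

There is one attempt and no reset: what is moved stays moved. The work goes in short steps, Python scripts to look and compute and a tool call to move; the robot and the scene stay as the last step left them, time stands still between calls to the robot, and variables do not carry over. Pictures are saved under pics/ and viewed, at most 14 in all, crops included, and the job is handed in when it is done.

Besides the shell and the picture viewer there is one more tool, called after "Call:" as a command line: name --argument value ..., lists and objects as JSON in quotes. move_arm: Moves the arm, as the interface text tells. Its arguments: {"type":"object","properties":{"commands":{"type":"string"},"grip_force":{"type":"number"}},"required":["commands"]}

```bash
ls; mkdir -p pics
python3 - <<'E'
from station import telemetry,snapshot
import cv2,numpy as np
s=telemetry.sense();print({k:np.round(v,3) for k,v in s.items()})
for n in("side","top"):
    d=snapshot(n);cv2.imwrite(f"pics/{n}0.png",d["image"][:,:,::-1]);print(n,d["fx"],d["fy"],d["cx"],d["cy"],np.round(d["pose"],4).tolist())
E
```

```text
pics
{'t': np.float64(0.0), 'q': array([ 0.957,  0.528,  1.434,  0.   ,  1.181, -0.178]), 'qd': array([ 0.001, -0.001,  0.001,  0.001,  0.   ,  0.   ]), 'tau': array([ 1.0000e-03, -4.4235e+01, -1.7803e+01, -0.0000e+00,  8.0000e-03,
       -0.0000e+00]), 'tcp_pos': array([0.263, 0.566, 0.23 ]), 'tool_rot': array([ 0.216,  0.976, -0.001, -0.   ]), 'force': array([0.607, 0.588, 0.246]), 'ft_torque': array([ 0.04 ,  0.004, -0.05 ]), 'gripper_force': np.float64(0.0), 'finger_gap': np.float64(1.0)}
side 606.772190002673 606.772190002673 319.87470868205855 241.1667694280184 [[-0.9984, -0.0287, 0.0497, 0.5779], [-0.0555, 0.7011, -0.7109, 0.7319], [-0.0144, -0.7125, -0.7015, 0.8157], [0.0, 0.0, 0.0, 1.0]]
top 592.7158428326297 592.7158428326297 309.85990154942397 237.6306237246783 [[-0.0017, -0.9979, 0.0647, 0.5458], [-1.0, 0.0022, 0.0074, 0.0029], [-0.0076, -0.0647, -0.9979, 1.1705], [0.0, 0.0, 0.0, 1.0]]
```

View pics/top0.png

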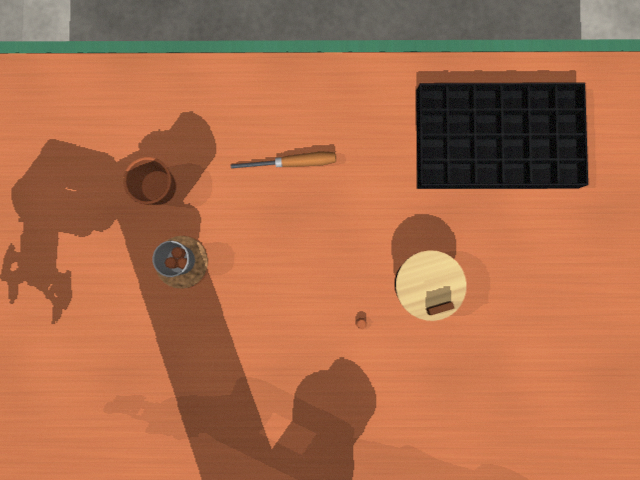

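View pics/side0.png

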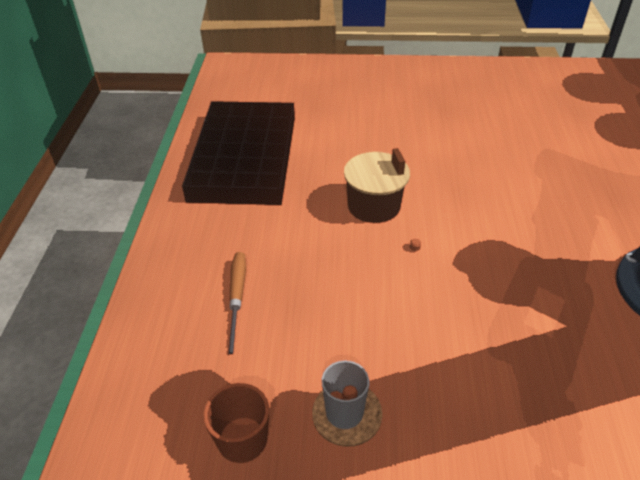

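The top view shows the lid at about (431,286) with its tab at (440,309), the cup at (173,259) on the mat at (181,262), and one stray at (361,322). The dibber and flowerpot are behind. The side view has the lid at (376,172), tab at (398,161), stray at (416,244) and cup rim at (345,380). I'll enlarge these areas.

Run:
```python
import cv2,numpy as np
t=cv2.imread("pics/top0.png");s=cv2.imread("pics/side0.png")
def c(im,x,y,w=100,h=75): return cv2.resize(im[y:y+h,x:x+w],(400,300),interpolation=cv2.INTER_CUBIC)
cv2.imwrite("pics/c0.png",np.vstack([np.hstack([c(t,135,220),c(t,385,250)]),np.hstack([c(s,300,360),c(s,335,145)])]))
# lump-coloured blobs in both pictures (shadow included)
for n,im in(("top",t),("side",s)):
    h=cv2.cvtColor(im,cv2.COLOR_BGR2LAB).astype(int)
    g=cv2.bilateralFilter(im,9,40,9)
    bg=cv2.medianBlur(im,41)
    d=np.abs(im.astype(int)-bg).sum(2)
    m=(cv2.GaussianBlur(d.astype(np.float32),(3,3),0)>45).astype(np.uint8)
    k,l,st,ce=cv2.connectedComponentsWithStats(m)
    print(n,[(np.round(ce[i]).tolist(),int(st[i,4])) for i in range(1,k) if 25<st[i,4]<500])
```

```text
top [([272.0, 47.0], 492), ([334.0, 49.0], 36), ([175.0, 52.0], 56), ([206.0, 51.0], 27), ([552.0, 95.0], 63), ([471.0, 92.0], 30), ([524.0, 90.0], 37), ([200.0, 128.0], 330), ([581.0, 122.0], 163), ([155.0, 133.0], 167), ([50.0, 144.0], 133), ([526.0, 148.0], 48), ([125.0, 154.0], 140), ([552.0, 150.0], 31), ([499.0, 174.0], 58), ([527.0, 174.0], 78), ([554.0, 165.0], 27), ([472.0, 176.0], 37), ([553.0, 177.0], 61), ([168.0, 193.0], 222), ([14.0, 193.0], 124), ([478.0, 186.0], 83), ([190.0, 197.0], 131), ([198.0, 216.0], 78), ([117.0, 230.0], 202), ([14.0, 266.0], 61), ([204.0, 269.0], 79), ([361.0, 320.0], 194), ([359.0, 378.0], 310), ([326.0, 368.0], 26), ([302.0, 385.0], 141), ([275.0, 431.0], 383), ([355.0, 450.0], 79)]
side [([393.0, 4.0], 67), ([35.0, 33.0], 39), ([32.0, 45.0], 39), ([96.0, 89.0], 35), ([288.0, 109.0], 270), ([54.0, 115.0], 34), ([46.0, 139.0], 44), ([276.0, 198.0], 233), ([58.0, 235.0], 141), ([4.0, 249.0], 85), ([412.0, 246.0], 208), ([470.0, 252.0], 367), ([545.0, 257.0], 52), ([466.0, 276.0], 27), ([484.0, 294.0], 135), ([545.0, 322.0], 474), ([4.0, 324.0], 97), ([205.0, 371.0], 101), ([157.0, 395.0], 257), ([230.0, 380.0], 55), ([256.0, 398.0], 258), ([290.0, 391.0], 75), ([270.0, 396.0], 124), ([635.0, 397.0], 26), ([329.0, 415.0], 42), ([172.0, 449.0], 347), ([242.0, 421.0], 65), ([240.0, 439.0], 31), ([41.0, 475.0], 26), ([353.0, 477.0], 73)]
```

View pics/c0.png

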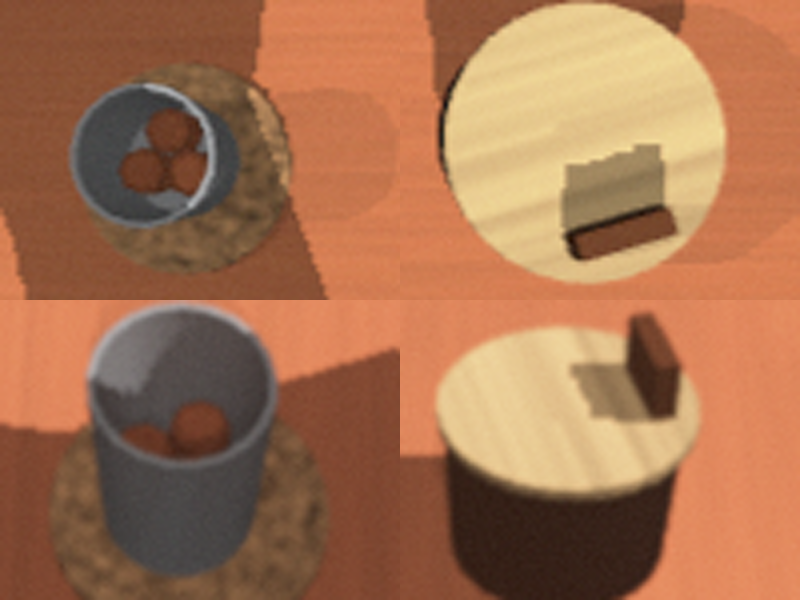

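The enlarged crops give these pixel positions:

| Point | Top view | Side view |
|---|---|---|
| Cup rim centre | (171.2,258.8) | (345.5,381.2) |
| Mat | (181.7,261.7) | (347,413) |
| Lid disc | (431.2,285.6) | (377,172.5) |
| Tab top | (441.2,308.5) | (398.7,155.2) |

In the top view the long edge of the tab's top runs from (428,309) to (452,302). Next I'll triangulate.

```bash
cat > h.py <<'E'
import numpy as np,cv2
from scipy.spatial.transform import Rotation as R
from station import telemetry,snapshot
CAM={"side":(606.77,319.87,241.17,np.array([[-0.9984,-0.0287,0.0497,0.5779],[-0.0555,0.7011,-0.7109,0.7319],[-0.0144,-0.7125,-0.7015,0.8157]])),
"top":(592.72,309.86,237.63,np.array([[-0.0017,-0.9979,0.0647,0.5458],[-1,0.0022,0.0074,0.0029],[-0.0076,-0.0647,-0.9979,1.1705]]))}
def ray(n,uv):
    f,cx,cy,P=CAM[n]; d=P[:,:3]@[(uv[0]-cx)/f,(uv[1]-cy)/f,1]; return P[:,3],d/np.linalg.norm(d)
def tri(t,s):
    (a,d),(b,e)=ray("top",t),ray("side",s)
    k=np.linalg.lstsq(np.c_[d,-e],b-a,rcond=None)[0]; p,q=a+k[0]*d,b+k[1]*e
    return np.round((p+q)/2,4),round(float(np.linalg.norm(p-q)),4)
def onz(n,uv,z):
    a,d=ray(n,uv); return np.round(a+d*(z-a[2])/d[2],4)
def rel(pos,rot=None,frm=None):
    """shift (mm, tool axes) and rotation vector (deg) from the current (or given) pose to the target"""
    s=telemetry.sense(); p0,R0=(s["tcp_pos"],R.from_quat(s["tool_rot"])) if frm is None else frm
    v=R0.inv().apply(np.array(pos)-p0)*1000
    w=(R0.inv()*(rot if rot is not None else R0)).as_rotvec(degrees=True)
    return np.round(v,1).tolist(),np.round(w,1).tolist()
def tool(zdir,ydir):
    z=np.array(zdir,float);z/=np.linalg.norm(z);y=np.array(ydir,float);y-=z*(y@z);y/=np.linalg.norm(y)
    return R.from_matrix(np.c_[np.cross(y,z),y,z])
def pic(n,f,box=None,sc=1):
    im=snapshot(n)["image"][:,:,::-1]
    if box: x,y,w,h=box; im=cv2.resize(im[y:y+h,x:x+w],None,fx=sc,fy=sc,interpolation=cv2.INTER_CUBIC)
    cv2.imwrite(f"pics/{f}.png",im); return im
E
python3 - <<'E'
from h import *
print("lid",tri((431.2,285.6),(377,172.5)),onz("top",(431.2,285.6),.086))
print("tab",tri((441.2,308.5),(398.7,155.2)),onz("top",(441.2,308.5),.118))
print("cup rim",tri((171.2,258.8),(345.5,381.2)),onz("top",(171.2,258.8),.09))
print("mat",tri((181.7,261.7),(347,413)),onz("top",(181.7,261.7),.005))
print("stray",tri((361,323),(416,244)))
a,b=onz("top",(428,309),.118),onz("top",(452,302),.118);print("tabdir",b-a)
s=telemetry.sense();print(R.from_quat(s["tool_rot"]).as_matrix().round(3))
E
```

```text
lid (array([ 0.5286, -0.2116,  0.0777]), 0.0013) [ 0.5281 -0.2099  0.086 ]
tab (array([ 0.4887, -0.2217,  0.1129]), 0.0012) [ 0.4883 -0.2206  0.118 ]
cup rim (array([0.5783, 0.2658, 0.0832]), 0.0008) [0.5777 0.2642 0.09  ]
mat (array([ 0.5749,  0.2657, -0.0029]), 0.0005) [0.5744 0.2639 0.005 ]
stray (array([ 0.454 , -0.0878,  0.0067]), 0.0007)
tabdir [ 0.0122 -0.0424  0.    ]
[[-0.907  0.421 -0.001]
 [ 0.421  0.907 -0.002]
 [ 0.    -0.002 -1.   ]]
```

Run:
```python
from h import *
lx=(0.964,0.267,0)
print(rel((.4875,-.2212,.16),tool((0,0,-1),lx)))
```

```text
([-535.5, -619.5, 71.5], [-0.1, 0.0, 49.6])
```

Call:
move_arm --commands "-39 -45 0 0 0 9.9 0; -78 -90 0 0 0 19.8 0; -117 -136 0 0 0 29.8 0; -156 -181 0 0 0 39.7 0; -196 -227 0 0 0 49.6 0" --grip_force 40

```text
t: 0.72
tcp_pos: [0.3455, 0.2767, 0.2312]
tool_rot: [0.607, 0.794, 0.0, 0.0]
force: [1.0, 0.1, 0.6]
finger_gap: 0.498
gripper_force: 0.0
```

Run:
```python
from h import *
print(rel((.4875,-.2212,.16),tool((0,0,-1),(0.964,0.267,0))),telemetry.sense()["finger_gap"])
```

```text
([-517.7, 6.4, 71.3], [0.0, 0.0, -0.3]) 0.4980602259857669
```

Call:
move_arm --commands "-58 0 0 0 0 0 0; -116 0 0 0 0 0 0; -174 0 0 0 0 0 0; -232 0 0 0 0 0 0; -290 0 0 0 0 0 0"

```text
t: 1.35
tcp_pos: [0.4229, -0.0029, 0.2313]
tool_rot: [0.606, 0.796, 0.0, 0.0]
force: [1.8, -0.1, 0.4]
finger_gap: 0.499
gripper_force: 0.0
```

Call:
move_arm --commands "-58 0 0 0 0 0 -0.1; -116 2 0 0 0 0 -0.1; -174 4 20 0 0 0 -0.1; -228 6 40 0 0 0 -0.1; -228 6 71 0 0 0 -0.1"

```text
t: 1.98
tcp_pos: [0.492, -0.2245, 0.1601]
tool_rot: [0.607, 0.795, -0.0, 0.003]
force: [-0.6, 1.2, -0.2]
finger_gap: 0.45
gripper_force: 0.0
```

Run:
```python
from h import *
print(rel((.4875,-.2212,.092),tool((0,0,-1),(0.964,0.267,0))),telemetry.sense()["finger_gap"])
a=pic("top","t1",(380,245,120,90),3.3);b=pic("side","s1",(320,60,120,150),2.2)
h=max(len(a),len(b));f=lambda i:cv2.copyMakeBorder(i,0,h-len(i),0,0,0)
cv2.imwrite("pics/c1.png",np.hstack([f(a),f(b)]))
```

```text
([4.7, -3.7, 68.0], [0.2, 0.3, -0.2]) 0.4497928293358049
```

View pics/c1.png

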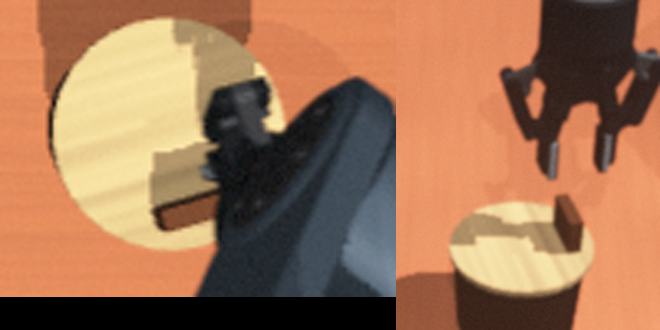

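The gripper is above the tab, with the fingers straddling it at about (577,176) against the tab at (568,205) in the crop. I'll descend.

Call:
move_arm --commands "5 -4 15 0 0 0 -0.1; 5 -4 30 0 0 0 -0.1; 5 -4 45 0 0 0 -0.1; 5 -4 60 0 0 0 -0.1; 5 -4 68 0 0 0 -0.1"

```text
t: 2.7
tcp_pos: [0.4841, -0.2152, 0.0912]
tool_rot: [0.605, 0.796, -0.0, -0.001]
force: [0.4, 0.3, 0.5]
finger_gap: 0.449
gripper_force: 0.0
```

Call:
move_arm --commands "0 0 0 0 0 0 -1; 0 0 0 0 0 0 -1; 0 0 0 0 0 0 -1; 0 0 0 0 0 0 -1; 0 0 0 0 0 0 -1" --grip_force 40

```text
t: 3.32
tcp_pos: [0.4843, -0.2155, 0.0924]
tool_rot: [0.605, 0.796, -0.0, 0.0]
force: [0.2, -1.0, -1.5]
finger_gap: 0.132
gripper_force: 43.6
```

Call:
move_arm --commands "0 1 -5 3 0 0 -1; 0 2 -11 6 0 0 -1; 0 4 -17 9 0 0 -1; 0 5 -21 11.5 0 0 -1; 0 5 -21 11.5 0 0 -1"

```text
t: 3.95
tcp_pos: [0.4901, -0.214, 0.1134]
tool_rot: [0.602, 0.792, -0.079, -0.06]
force: [-0.2, 0.2, -1.0]
finger_gap: 0.127
gripper_force: 43.6
```

Call:
move_arm --commands "0 0 0 0 0 0 -1; 0 0 0 0 0 0 -1; 0 0 0 0 0 0 -1; 0 0 0 0 0 0 -1; 0 0 0 0 0 0 -1"

```text
t: 4.58
tcp_pos: [0.4891, -0.2142, 0.1133]
tool_rot: [0.602, 0.792, -0.08, -0.061]
force: [0.3, -0.1, -1.4]
finger_gap: 0.128
gripper_force: 43.6
```

Run:
```python
from h import *
print(rel((.4875,-.2152,.16),tool((0,0,-1),(0.964,0.267,0))))
pic("side","s2",(320,60,150,150),4)
```

```text
([-0.6, -11.0, -45.4], [-11.5, 0.0, -0.0])
```

View pics/s2.png

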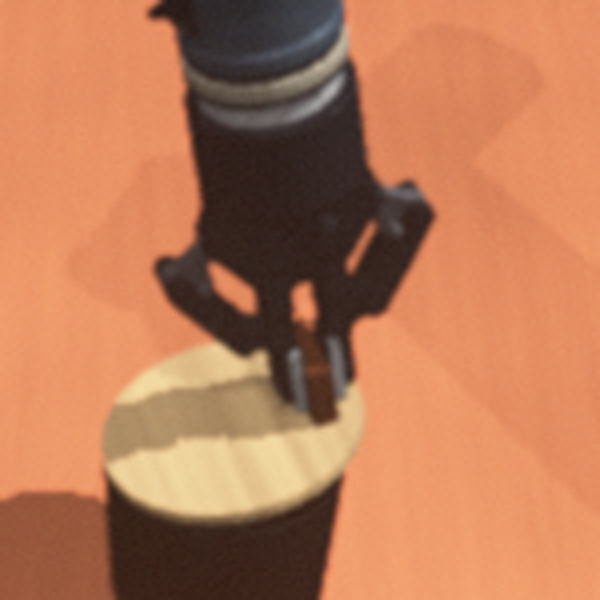

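The lid is held by its tab and tipped: the right (tab) edge has risen to about (360,410) while the left edge still meets the rim at about (105,460). Next I'll lift it off.

Call:
move_arm --commands "0 -3 -12 -2 0 0 -1; 0 -6 -25 -5 0 0 -1; 0 -11 -45 -11.5 0 0 -1; 0 -16 -70 -11.5 0 0 -1; 0 -16 -70 -11.5 0 0 -1"

```text
t: 5.25
tcp_pos: [0.4884, -0.2157, 0.1877]
tool_rot: [0.606, 0.796, 0.0, 0.003]
force: [-0.6, 0.3, -1.3]
finger_gap: 0.131
gripper_force: 43.6
```

Run:
```python
from h import *
print(rel((.48,.05,.08),tool((0,0,-1),(0.964,0.267,0))))
```

```text
([258.9, 62.3, 106.7], [0.2, 0.3, -0.0])
```

Call:
move_arm --commands "40 8 0 0 0 0 -1; 80 18 0 0 0 0 -1; 125 30 0 0 0 0 -1; 170 41 0 0 0 0 -1; 215 52 10 0 0 0 -1"

```text
t: 5.88
tcp_pos: [0.4803, 0.008, 0.1749]
tool_rot: [0.605, 0.796, 0.0, 0.001]
force: [0.3, -0.2, -1.3]
finger_gap: 0.131
gripper_force: 43.7
```

Call:
move_arm --commands "30 7 20 0 0 0 -1; 44 10 50 0 0 0 -1; 44 10 75 0 0 0 -1; 44 10 97 0 0 0 -1; 44 10 97 0 0 0 -1"

```text
t: 6.5
tcp_pos: [0.4764, 0.052, 0.0764]
tool_rot: [0.605, 0.796, -0.001, -0.002]
force: [-0.5, -0.0, -2.0]
finger_gap: 0.132
gripper_force: 43.6
```

Run:
```python
from h import *
print(rel((.48,.05,.021),tool((0,0,-1),(0.964,0.267,0))),telemetry.sense()["force"])
```

```text
([-2.9, 3.1, 55.3], [-0.2, -0.1, 0.0]) [-0.47389318 -0.03566568 -2.00709183]
```

Call:
move_arm --commands "0 0 15 0 0 0 -1; 0 0 30 0 0 0 -1; 0 0 43 0 0 0 -1; 0 0 51 0 0 0 -1; 0 0 54 0 0 0 -1"

```text
t: 7.12
tcp_pos: [0.4778, 0.0516, 0.0235]
tool_rot: [0.605, 0.796, -0.0, -0.0]
force: [0.6, 0.6, -1.5]
finger_gap: 0.134
gripper_force: 43.5
```

Call:
move_arm --commands "0 0 1 0 0 0 -1; 0 0 1 0 0 0 -0.2; 0 0 1 0 0 0 -0.1; 0 0 1 0 0 0 -0.1; 0 0 1 0 0 0 -0.1"

```text
t: 7.75
tcp_pos: [0.4782, 0.0516, 0.0233]
tool_rot: [0.605, 0.796, 0.0, 0.0]
force: [-0.0, -0.6, -0.3]
finger_gap: 0.452
gripper_force: 0.0
```

Call:
move_arm --commands "0 0 -20 0 0 0 -0.1; 0 0 -50 0 0 0 0; 0 0 -90 0 0 0 0; 0 0 -120 0 0 0 1; 0 0 -130 0 0 0 1"

```text
t: 8.38
tcp_pos: [0.4789, 0.0515, 0.1548]
tool_rot: [0.605, 0.796, 0.001, 0.002]
force: [0.1, 0.4, -0.2]
finger_gap: 0.901
gripper_force: 0.0
```

Run:
```python
from h import *
pic("side","s3"); pic("top","t3")
```

```text
(no output)
```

View pics/s3.png

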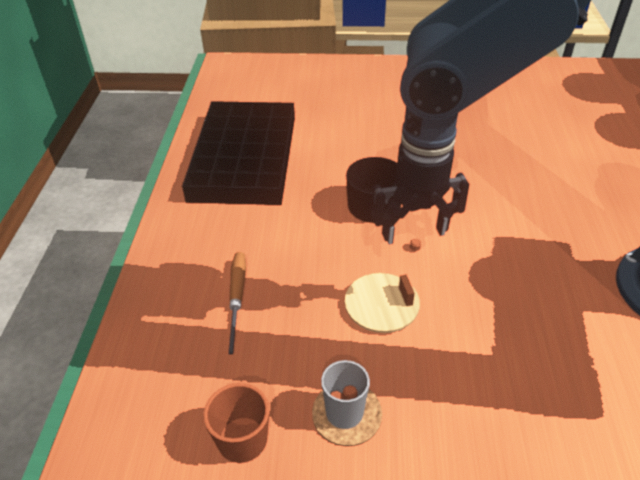

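View pics/t3.png

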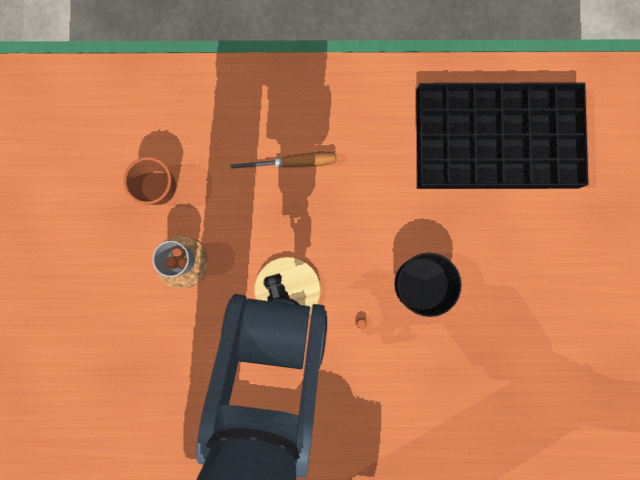

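The side and top views show the lid lying flat on the bench at about (382,302) side and (287,290) top. The tub is open at (428,284) top, and the cup at (172,259) and the stray at (361,322) haven't moved. Next is the cup, approached at a shallow pitch.

```bash
cat >> h.py <<'E'
def pitched(az,al):  # tool z, pitched al deg below horizontal at azimuth az deg, y to the left
    a,l=np.radians(az),np.radians(al)
    return tool((np.cos(a)*np.cos(l),np.sin(a)*np.cos(l),-np.sin(l)),(-np.sin(a),np.cos(a),0))
CUP=np.array([.578,.265,.055])
def cupT(al,back,az=24.6):
    T=pitched(az,al); return CUP+(.027-back)*T.as_matrix()[:,2],T
E
python3 - <<'E'
from h import *
s=telemetry.sense();print(s["q"].round(3),s["tcp_pos"].round(4))
print(rel((.45,.206,.2),pitched(24.6,60)),cupT(30,.11)[0])
E
```

```text
[-0.125  0.458  1.866  0.     0.816 -0.396] [0.4785 0.0516 0.1537]
([156.4, 13.9, -46.4], [-25.8, -21.9, -96.6]) [0.51264401 0.23507769 0.0965    ]
```

Run:
```python
from h import *
s=telemetry.sense()
a=cupT(30,.11,14.6);print(a[0]);print(rel((.45,.22,.2),pitched(14.6,60)))
```

```text
[0.50844096 0.24688123 0.0965    ]
([169.9, 17.7, -46.4], [-23.2, -23.5, -86.9])
```

Call:
move_arm --commands "17 2 -20 -2.5 -2.5 -9 1; 34 4 -40 -5 -5 -18 1; 51 5 -46 -7 -7 -27 1; 68 7 -46 -9.5 -9.5 -36 1; 85 9 -46 -12 -12 -45 1" --grip_force 80

```text
t: 9.1
tcp_pos: [0.463, 0.1365, 0.1977]
tool_rot: [0.247, 0.958, 0.019, 0.142]
force: [0.2, -0.1, -0.0]
finger_gap: 1.004
gripper_force: 0.0
```

Run:
```python
from h import *
print(rel((.45,.22,.2),pitched(14.6,60)),telemetry.sense()["q"].round(3),telemetry.sense()["tcp_pos"])
```

```text
([50.2, 67.5, -8.7], [-11.1, -11.7, -41.6]) [ 0.092  0.316  2.006 -0.116  0.541 -0.884] [0.46295783 0.13648894 0.1976765 ]
```

Call:
move_arm --commands "10 13 -2 -2.2 -2.3 -8.3 1; 20 27 -4 -4.4 -4.7 -16.6 1; 30 40 -6 -6.6 -7 -25 1; 40 54 -8 -8.8 -9.4 -33.3 1; 50 67 -9 -11 -11.7 -41.6 1"

```text
t: 9.72
tcp_pos: [0.4502, 0.219, 0.2002]
tool_rot: [-0.12, 0.959, 0.032, 0.256]
force: [0.6, 0.2, -0.4]
finger_gap: 0.999
gripper_force: 0.0
```

Run:
```python
from h import *
s=telemetry.sense();print(s["q"].round(3),s["tcp_pos"].round(4))
p,T=cupT(30,.11,14.6);print(rel(p,T))
```

```text
[ 0.22   0.313  2.147  0.092  0.161 -1.687] [0.4502 0.219  0.2002]
([-3.3, 12.7, 121.5], [-0.2, -30.1, -0.2])
```

```bash
cat >> h.py <<'E'
D=.111
def fk(q,L):
    a,d,l2,l3,l5=L; s=q[1]+q[2]
    return np.array([a+l2*np.sin(q[1])+l3*np.sin(s)+l5*np.sin(s+q[4]),d+l2*np.cos(q[1])+l3*np.cos(s)+l5*np.cos(s+q[4])])
E
python3 - <<'E'
from h import *
from scipy.optimize import least_squares,fsolve
Q=[([0,.527,1.433,0,1.181],(.263,.567,.231)),([0,.458,1.866,0,.816],(.4785,.0516,.1537)),([0,.313,2.147,0,.161],(.4502,.219,.2002)),([0,.316,2.006,0,.541],(.463,.1365,.1977))]
W=[1,1,1,.3]
f=lambda L:np.concatenate([w*(fk(q,L)-[np.sqrt(p[0]**2+p[1]**2-D**2),p[2]]) for (q,p),w in zip(Q,W)]+[.002*(L-[0,.18,.45,.4,.3])])
o=least_squares(f,[0,.18,.45,.4,.3]);print(o.x.round(3),f(o.x).round(4));L=o.x
np.save("L.npy",L)
for al in(60,50,45,40,30,20,0):
  for name,r,z in(("cup",np.hypot(.578,.265),.055),("pour",np.hypot(.528,.21),.16)):
    r=np.sqrt(r*r-D*D); l=np.radians(al); t=(r+.027*np.cos(l),z-.027*np.sin(l))
    for g in((.3,2.1),(1,1.3)):
      x,i,e,_=fsolve(lambda v:fk([0,v[0],v[1],0,np.pi/2+l-v[0]-v[1]],L)-t,g,full_output=1)
      if e==1: break
    print(al,name,np.round([x[0],x[1],np.pi/2+l-x.sum()],3),e)
E
```

```text
[-0.222 -0.054  0.919  0.399  0.353] [-0.0057  0.0048  0.0075 -0.0095 -0.0002  0.0039 -0.0053  0.003  -0.0004
 -0.0005  0.0009 -0.      0.0001]
60 cup [ 0.605  2.117 -0.104] 1
60 pour [0.446 2.111 0.061] 1
50 cup [ 0.626  2.261 -0.443] 1
50 pour [ 0.453  2.256 -0.266] 1
45 cup [ 0.647  2.334 -0.624] 1
45 pour [ 0.468  2.33  -0.442] 1
40 cup [ 0.676  2.407 -0.814] 1
40 pour [ 0.49   2.406 -0.627] 1
30 cup [ 0.762  2.552 -1.219] 1
30 pour [ 0.565  2.564 -1.035] 1
20 cup [ 0.886  2.695 -1.661] 1
20 pour [ 0.691  2.737 -1.507] 1
0 cup [ 1.513  3.339 -3.282] 1
0 pour [ 1.13   3.141 -2.7  ] 4
```

```bash
cat >> h.py <<'E'
def Rm(q): return R.from_euler("ZYZYZ",[q[0],q[1]+q[2],q[3],q[4],q[5]]) if False else R.from_rotvec([0,0,q[0]])*R.from_rotvec([0,q[1]+q[2],0])*R.from_rotvec([0,0,q[3]])*R.from_rotvec([0,q[4],0])*R.from_rotvec([0,0,q[5]])
def log():
    import json; s=telemetry.sense(); open("log.txt","a").write(json.dumps([list(map(float,s[k])) for k in("q","tcp_pos","tool_rot")])+"\n"); return s
E
python3 - <<'E'
from h import *
s=log()
A=Rm(s["q"]).as_matrix();B=R.from_quat(s["tool_rot"]).as_matrix()
print((A.T@B).round(3)); 
for al,az in((30,70),(30,60)):print(rel((.48,.15,.25),pitched(az,al)))
E
```

```text
[[ 0. -1. -0.]
 [ 1.  0.  0.]
 [ 0. -0.  1.]]
([-35.1, -74.2, -37.3], [-39.8, -27.7, -39.8])
([-35.1, -74.2, -37.3], [-32.6, -28.5, -32.7])
```

Call:
move_arm --commands "-5 -11 -10 -6 -4.2 -6 1; -11 -22 -20 -12 -8.4 -12 1; -17 -35 -30 -18 -12.6 -18 1; -22 -47 -37 -24 -16.8 -24 1; -28 -58 -37 -30 -20.8 -30 1"

```text
t: 10.35
tcp_pos: [0.4785, 0.1908, 0.2861]
tool_rot: [-0.275, 0.911, 0.125, 0.28]
force: [-0.0, -0.1, -0.9]
finger_gap: 1.001
gripper_force: 0.0
```

Run:
```python
from h import *
s=log();print(s["q"].round(3),s["tcp_pos"].round(4));print(rel((.48,.15,.25),pitched(70,30)))
```

```text
[-0.098  0.162  2.057  0.808  0.625 -2.855] [0.4785 0.1908 0.2861]
([37.5, -36.9, 14.4], [-23.3, -22.4, -26.7])
```

```bash
cat >> h.py <<'E'
def pitchr(az,al): return pitched(az,al)*R.from_rotvec([0,0,np.pi])   # y to the right
E
python3 - <<'E'
from h import *
T=pitchr(70,30); a=np.array(rel((.48,.15,.25),T)[1]);print(a)
s=telemetry.sense();T0=R.from_quat(s["tool_rot"])
print(rel((.48,.15,.27),T0*R.from_rotvec([0,0,50],degrees=True)))
E
```

```text
[-30.2  31.4 147.3]
([25.9, -35.4, -1.8], [0.0, 0.0, 50.0])
```

Call:
move_arm --commands "0 0 0 0 0 10.5 1; 0 0 0 0 0 21 1; 0 0 0 0 0 31.5 1; 0 0 0 0 0 42 1; 0 0 0 0 0 52 1"

```text
t: 10.98
tcp_pos: [0.479, 0.1913, 0.2857]
tool_rot: [0.154, 0.939, 0.234, 0.197]
force: [0.1, -0.6, -0.1]
finger_gap: 1.001
gripper_force: 0.0
```

Call:
move_arm --commands "0 0 0 0 0 10.5 1; 0 0 0 0 0 21 1; 0 0 0 0 0 31.5 1; 0 0 0 0 0 42 1; 0 0 0 0 0 52 1"

```text
t: 11.6
tcp_pos: [0.479, 0.1914, 0.2857]
tool_rot: [0.55, 0.777, 0.297, 0.075]
force: [0.3, 0.4, 0.1]
finger_gap: 0.997
gripper_force: 0.0
```

Call:
move_arm --commands "0 0 0 0 0 10.5 1; 0 0 0 0 0 21 1; 0 0 0 0 0 31.5 1; 0 0 0 0 0 42 1; 0 0 0 0 0 52 1"

```text
t: 12.22
tcp_pos: [0.479, 0.1914, 0.2857]
tool_rot: [0.835, 0.457, 0.3, -0.063]
force: [-0.9, 0.1, 0.4]
finger_gap: 0.997
gripper_force: 0.0
```

Run:
```python
from h import *
s=log();print(s["q"].round(3),s["tcp_pos"].round(4));print(rel((.48,.15,.25),pitchr(70,30)))
```

```text
[-0.094  0.163  2.057  0.807  0.62  -0.125] [0.479  0.1914 0.2857]
([-49.5, 18.5, 13.7], [18.2, 26.6, -3.6])
```

Call:
move_arm --commands "-12 5 3 5 7 -1 1; -25 9 7 10 14 -2 1; -37 14 10 14 20 -3 1; -50 18 14 18.2 26.6 -3.6 1; -50 18 14 18.2 26.6 -3.6 1"

```text
t: 12.85
tcp_pos: [0.4817, 0.148, 0.248]
tool_rot: [0.71, 0.497, 0.409, -0.287]
force: [-1.3, 0.6, -0.2]
finger_gap: 0.996
gripper_force: 0.0
```

Run:
```python
from h import *
s=log();print(s["q"].round(3),s["tcp_pos"].round(4))
import json
Ls=[json.loads(l) for l in open("log.txt")]
Ls+=[([.957,.528,1.434,0,1.181,-.178],(.263,.566,.2305),(.216,.976,-.001,0)),([-.125,.458,1.866,0,.816,-.396],(.4785,.0516,.1537),(.605,.796,.001,.002))]
A=[];b=[]
for q,p,r in Ls:
    z=Rm(q).as_matrix()[:,2];c,sn=np.cos(q[0]),np.sin(q[0]);s=q[1]+q[2]
    X=np.array([c,sn,0]);Y=np.array([-sn,c,0]);Z=np.array([0,0,1.])
    cols=np.c_[X,Y,Z,X*np.sin(q[1])+Z*np.cos(q[1]),X*np.sin(s)+Z*np.cos(s),z]
    A.append(cols);b.append(p)
A=np.vstack(A);b=np.concatenate(b);x,_,rk,sv=np.linalg.lstsq(A,b,rcond=None)
print(x.round(4),sv.round(3),(A@x-b).round(4))
```

```text
[-0.51   0.5    2.091  1.151  1.21  -0.985] [0.4817 0.148  0.248 ]
[-0.0851  0.1074  0.1907  0.6023  0.3965  0.3092] [4.35  3.126 2.52  0.892 0.327 0.24 ] [ 0.0175  0.0004 -0.0125 -0.0048  0.0022  0.0086 -0.0047  0.0021  0.0085
  0.0207 -0.0035 -0.0216 -0.0142 -0.0263  0.0202  0.0022 -0.0037 -0.0031]
```

```bash
cat >> h.py <<'E'
def cols(q):
    rz=lambda a:R.from_rotvec([0,0,a]);ry=lambda a:R.from_rotvec([0,a,0])
    F1=rz(q[0]);F2=F1*ry(q[1]);F3=F2*ry(q[2]);F4=F3*rz(q[3]);F5=F4*ry(q[4]);m=lambda F:F.as_matrix()
    return np.c_[m(F1)[:,1],[0,0,1],m(F2)[:,2],m(F3)[:,2],m(F5)[:,2],m(F3)[:,0],m(F4)[:,1]]
E
python3 - <<'E'
from h import *
import json
Ls=[json.loads(l) for l in open("log.txt")]
Ls+=[([.957,.528,1.434,0,1.181,-.178],(.263,.566,.2305),0),([-.125,.458,1.866,0,.816,-.396],(.4785,.0516,.1537),0)]
A=np.vstack([cols(l[0]) for l in Ls]);b=np.concatenate([l[1] for l in Ls])
for k in(5,6,7):
    x=np.linalg.lstsq(A[:,:k],b,rcond=None)[0];print(x.round(4),np.abs(A[:,:k]@x-b).max().round(4))
A2=A[:,[0,1,2,3,4,6]];x=np.linalg.lstsq(A2,b,rcond=None)[0];print(x.round(4),np.abs(A2@x-b).max())
E
```

```text
[0.1132 0.2053 0.5204 0.3282 0.2887] 0.0388
[0.111  0.2739 0.5879 0.3914 0.2968 0.1138] 0.0002
[ 0.111   0.2739  0.5879  0.3914  0.2968  0.1138 -0.    ] 0.0002
[ 0.1321  0.2013  0.5311  0.3314  0.2858 -0.0226] 0.03407322218769149
```

```bash
cat >> h.py <<'E'
KP=np.array([0.111,0.2739,0.5879,0.3914,0.2968,0.1138,0])
LO=np.array([-3.0,-.7,.27,-1.38,.05,-2.75]);HI=np.array([3.0,2.15,2.39,4.5,2.6,2.75])
from scipy.optimize import least_squares
def FK(q): return cols(q)@KP, Rm(q)*R.from_rotvec([0,0,np.pi/2])
def IK(p,T,q0):
    def f(q):
        P,M=FK(q); return np.r_[(P-p)*5,(M.inv()*T).as_rotvec()]
    o=least_squares(f,np.clip(q0,LO+1e-3,HI-1e-3),bounds=(LO,HI)); return o.x,np.abs(o.fun).max()
def wz(q): # heights of wrist centre and forearm corner
    C=cols(q); return round(float((C@KP-C[:,4]*KP[4])[2]),3)
E
cat > plan.py <<'E'
from h import *
q0=telemetry.sense()["q"]
RIM=np.array([.528,-.21,.14]); UP=RIM-[0,0,.085]
for al in(20,25,30):
  for az in(50,65,80,95,110):
    T=pitchr(az,al); z=T.as_matrix()[:,2]; p=CUP+.027*z
    q,e=IK(p,T,q0); qp,e2=IK(p-.11*z,T,q)
    if max(e,e2)>2e-3: continue
    # cup frame at grasp: origin foot, identity rotation; tool in cup frame:
    pc=p-(CUP-[0,0,.05]); print("grasp",al,az,q.round(2),"pre",qp.round(2),wz(q))
    for beta in(-60,-30,0,30):
      for psi in range(0,360,45):
        qq=q;ok=True;S=[]
        ax=np.array([-np.sin(np.radians(psi)),np.cos(np.radians(psi)),0])
        for th in range(0,141,14):
          C=R.from_rotvec(ax*np.radians(th))*R.from_rotvec([0,0,np.radians(beta)])
          o=RIM-C.apply([0,0,.085]); qn,e=IK(o+C.apply(pc),C*T,qq)
          if e>2e-3 or (th and np.abs(qn-qq).max()>.8): ok=False;break
          qq=qn;S.append(wz(qq))
        if ok: print("   beta",beta,"psi",psi,"end",qq.round(2),"minwz",min(S))
E
timeout 500 python3 plan.py
```

```text
grasp 20 50 [-0.1   1.11  2.05  2.18  1.23 -1.58] pre [-0.35  1.09  2.26  1.98  1.3  -1.77] 0.147
   beta -60 psi 225 end [-0.28  1.39  1.87  3.96  2.31  0.95] minwz -0.016
   beta -60 psi 270 end [-1.07  1.18  2.09  1.69  1.75  0.74] minwz 0.124
   beta -60 psi 315 end [-0.83  1.03  1.29  0.6   2.04  1.62] minwz 0.197
   beta -30 psi 0 end [-0.52  1.08  1.03 -0.22  2.27  1.14] minwz 0.197
   beta -30 psi 270 end [-0.89  1.43  2.12  2.05  2.29  0.41] minwz 0.036
   beta -30 psi 315 end [-0.97  1.07  1.5   0.92  1.95  1.39] minwz 0.165
   beta 0 psi 0 end [-0.67  1.14  1.03  0.21  2.4   1.22] minwz 0.197
   beta 0 psi 45 end [-0.25  0.97  1.33 -0.89  1.75  0.85] minwz 0.197
   beta 0 psi 315 end [-1.04  1.2   1.7   1.23  1.98  1.07] minwz 0.082
   beta 30 psi 0 end [-0.8   1.21  1.15  0.64  2.42  1.32] minwz 0.124
   beta 30 psi 45 end [-0.36  1.09  1.08 -0.67  2.15  0.63] minwz 0.197
   beta 30 psi 315 end [-1.    1.38  1.84  1.54  2.23  0.75] minwz -0.016
grasp 20 65 [-0.16  1.08  1.92  1.79  1.19 -1.43] pre [-0.4   1.02  2.05  1.58  1.22 -1.49] 0.147
   beta -60 psi 0 end [-0.44  1
[... 11971 characters left out ...]
.99] pre [-0.22  0.98  1.38  0.81  1.55 -0.94] 0.19
   beta -60 psi 0 end [-0.64  1.21  0.99  0.15  2.53  1.18] minwz 0.16
   beta -60 psi 45 end [-0.23  1.04  1.3  -0.98  1.87  0.87] minwz 0.213
   beta -60 psi 315 end [-1.    1.25  1.6   1.21  2.14  1.08] minwz 0.05
   beta -30 psi 0 end [-0.76  1.27  1.09  0.62  2.57  1.29] minwz 0.09
   beta -30 psi 45 end [-0.34  1.15  1.07 -0.8   2.23  0.58] minwz 0.187
   beta -30 psi 315 end [-0.95  1.41  1.72  1.51  2.35  0.76] minwz -0.027
   beta 0 psi 45 end [-0.46  1.27  0.93 -0.64  2.58  0.43] minwz 0.127
   beta 0 psi 90 end [-0.15  0.99  1.6  -1.36  1.53  0.8 ] minwz 0.205
   beta 30 psi 90 end [-0.2   1.12  1.31 -1.17  1.92  0.41] minwz 0.16
```

```bash
cat > path.py <<'E'
from h import *
AL,AZ,BETA,PSI=25,80,-30,0
T=pitchr(AZ,AL);ZT=T.as_matrix()[:,2];PG=CUP+.027*ZT;PC=PG-(CUP-[0,0,.05])
def cuppose(rim,th,beta=BETA,psi=PSI):
    ax=np.array([-np.sin(np.radians(psi)),np.cos(np.radians(psi)),0])
    C=R.from_rotvec(ax*np.radians(th))*R.from_rotvec([0,0,np.radians(beta)])
    return np.array(rim)-C.apply([0,0,.085])+C.apply(PC),C*T
TUB=np.array([.528,-.210])
def rimz(th):
    c,s=np.cos(np.radians(th)),np.sin(np.radians(th)); return .10+max(.085*c+.028*abs(s),.034*abs(s))+(.005 if th<60 else 0)
def rows(frm,poses):  # five-row call text in mm/deg from pose frm
    for p,t in poses:
        v,w=rel(p,t,frm); print(" ".join(f"{a:g}" for a in v+w))
E
python3 - <<'E'
from path import *
s=telemetry.sense();q=s["q"]
q1,e=IK(PG-.11*ZT,T,q);print("pre",q1.round(2),e);print(rel(PG-.11*ZT,T))
qq,e=IK(PG,T,q1);print("g",qq.round(2),e)
for rim,th,b in[((.578,.265,.25),0,0),((.56,.15,.25),0,-10),((.54,0,.25),0,-20),((*TUB,.22),0,-30)]+[((*TUB,rimz(t)),t,-30) for t in range(10,141,10)]:
    p,t=cuppose(rim,th,b);qn,e=IK(p,t,qq);print(th,qn.round(2),round(e,4),wz(qn),np.abs(qn-qq).max().round(2));qq=qn
E
```

```text
pre [-0.36  0.94  1.83  1.24  1.23 -1.18] 3.6493030819428895e-12
([-102.3, 63.8, 138.6], [8.8, 5.0, -4.7])
g [-0.16  1.03  1.78  1.43  1.16 -1.21] 1.3431589174217606e-09
0 [-0.16  0.73  1.8   1.31  1.21 -0.9 ] 0.0 0.329 0.31
0 [-0.4   0.69  1.93  1.3   1.22 -1.02] 0.0 0.329 0.23
0 [-0.71  0.69  1.97  1.2   1.27 -1.07] 0.0 0.329 0.31
0 [-1.03  0.79  1.78  1.07  1.37 -1.02] 0.0 0.299 0.32
10 [-1.    0.79  1.76  0.97  1.32 -0.85] 0.0 0.299 0.17
20 [-0.97  0.76  1.71  0.85  1.31 -0.62] 0.0 0.322 0.23
30 [-0.93  0.74  1.66  0.73  1.34 -0.4 ] 0.0 0.34 0.22
40 [-0.9   0.74  1.61  0.62  1.39 -0.2 ] 0.0 0.35 0.2
50 [-0.86  0.76  1.55  0.52  1.45 -0.01] 0.0 0.352 0.19
60 [-0.83  0.8   1.48  0.43  1.53  0.15] 0.0 0.342 0.17
70 [-0.79  0.84  1.42  0.35  1.62  0.31] 0.0 0.33 0.15
80 [-0.76  0.89  1.35  0.29  1.72  0.45] 0.0 0.311 0.14
90 [-0.73  0.94  1.28  0.24  1.84  0.58] 0.0 0.291 0.13
100 [-0.71  0.99  1.22  0.21  1.97  0.71] 0.0 0.275 0.13
110 [-0.69  1.04  1.15  0.18  2.09  0.83] 0.0 0.253 0.13
120 [-0.67  1.09  1.1   0.17  2.22  0.95] 0.0 0.226 0.12
130 [-0.66  1.15  1.04  0.16  2.34  1.07] 0.0 0.196 0.12
140 [-0.66  1.2   1.    0.18  2.45  1.2 ] 0.0 0.162 0.13
```

Call:
move_arm --commands "-25 16 35 2 1 -1 1; -50 32 69 4 2 -2 1; -75 48 104 7 4 -4 1; -102 64 139 8.8 5 -4.7 1; -102 64 139 8.8 5 -4.7 1"

```text
t: 13.48
tcp_pos: [0.5646, 0.1957, 0.0916]
tool_rot: [0.644, 0.546, 0.411, -0.345]
force: [-1.0, 0.9, 0.3]
finger_gap: 1.002
gripper_force: 0.0
```

Run:
```python
from path import *
a=pic("top","t4",(110,180,160,120),2.5);b=pic("side","s4",(290,290,160,190),2.5)
h=max(len(a),len(b));f=lambda i:cv2.copyMakeBorder(i,0,h-len(i),0,0,0)
cv2.imwrite("pics/c4.png",np.hstack([f(a),f(b)]));print(rel(PG,T))
```

```text
([-6.4, 2.1, 108.6], [-0.2, 0.1, 0.6])
```

View pics/c4.png

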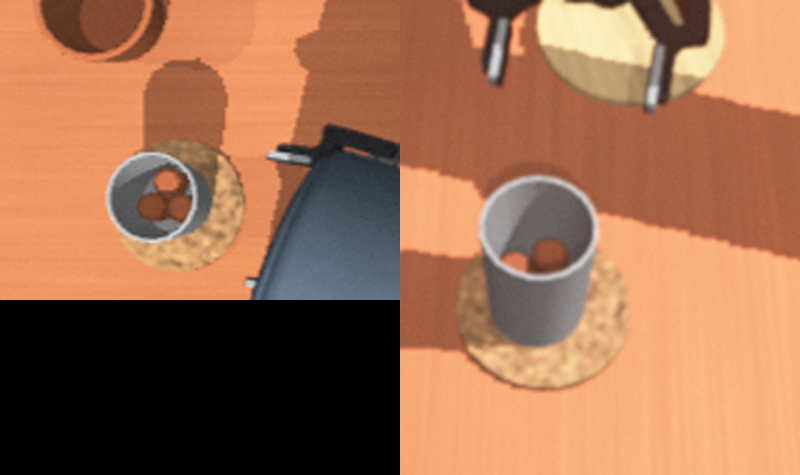

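The cup is unmoved, with its rim at crop (152,198) in the top view. The fingertips at (277,156) and (250,284) straddle its line evenly. I'll advance and close.

Call:
move_arm --commands "-3 1 22 0 0 0 1; -6 2 45 0 0 0 1; -6 2 68 0 0 0 1; -6 2 90 0 0 0 1; -6 2 108 0 0 0 1"

```text
t: 14.2
tcp_pos: [0.5837, 0.2879, 0.0458]
tool_rot: [0.643, 0.546, 0.413, -0.343]
force: [0.0, -0.9, 0.2]
finger_gap: 0.999
gripper_force: 0.0
```

Call:
move_arm --commands "0 0 0 0 0 0 1; 0 0 0 0 0 0 -1; 0 0 0 0 0 0 -1; 0 0 0 0 0 0 -1; 0 0 0 0 0 0 -1" --grip_force 80

```text
t: 14.82
tcp_pos: [0.5841, 0.2868, 0.0443]
tool_rot: [0.643, 0.545, 0.414, -0.344]
force: [-1.5, -2.1, 6.8]
finger_gap: 0.711
gripper_force: 85.9
```

Run:
```python
from path import *
s=telemetry.sense();print(s["tcp_pos"].round(4),PG.round(4),rel(PG,T))
P0=(s["tcp_pos"],R.from_quat(s["tool_rot"]))
rows(P0,[cuppose((.578,.265,z),0,0) for z in(.11,.14,.17,.21,.25)])
```

```text
[0.5841 0.2868 0.0443] [0.5822 0.2891 0.0436] ([0.2, -2.2, 2.1], [-0.0, -0.1, 0.6])
18.3 -2 -6.3 -0 -0.1 0.6
45.6 -1.7 -19 -0 -0.1 0.6
72.8 -1.5 -31.6 -0 -0.1 0.6
109 -1.1 -48.4 -0 -0.1 0.6
145.3 -0.8 -65.3 -0 -0.1 0.6
```

Call:
move_arm --commands "9 -1 -4 0 0 0 -1; 27 -1 -13 0 0 0 -1; 54 -1 -25 0 0 0 -1; 91 -1 -42 0 0 0 -1; 136 -1 -63 0 0 0 -1"

```text
t: 15.45
tcp_pos: [0.5812, 0.2876, 0.1925]
tool_rot: [0.644, 0.546, 0.411, -0.343]
force: [1.5, 0.1, -2.4]
finger_gap: 0.715
gripper_force: 86.4
```

Run:
```python
from path import *
s=telemetry.sense()
P0=(s["tcp_pos"],R.from_quat(s["tool_rot"]))
W=[((.565,.225,.245),-2),((.56,.18,.245),-5),((.555,.13,.245),-9),((.55,.08,.245),-13),((.545,.03,.245),-17),((.54,-.02,.245),-20),((.537,-.07,.245),-23),((.533,-.12,.24),-26),((.53,-.165,.23),-28),((*TUB,.22),-30)]
ps=[cuppose(r,0,b) for r,b in W]
rows(P0,ps[:5]);print();rows(ps[4],ps[5:])
a=pic("side","s5",(230,150,240,330),1.8)
```

```text
-11.5 -4.4 -38.7 -1.9 0.2 1.3
-30.8 -0.4 -79.7 -4.6 0.2 2.6
-52.3 4.8 -125.2 -8.2 0.2 4.3
-73.8 10 -170.8 -11.9 0.2 6
-95.4 15.2 -216.6 -15.5 0.2 7.7

-19.8 19.5 -42.5 -2.7 0 1.3
-39.2 40.8 -84.2 -5.4 0 2.5
-63.4 61.2 -124.2 -8.2 0 3.8
-90.1 79.8 -157.7 -10 0 4.6
-116.6 99.3 -190.8 -11.8 0 5.5
```

View pics/s5.png

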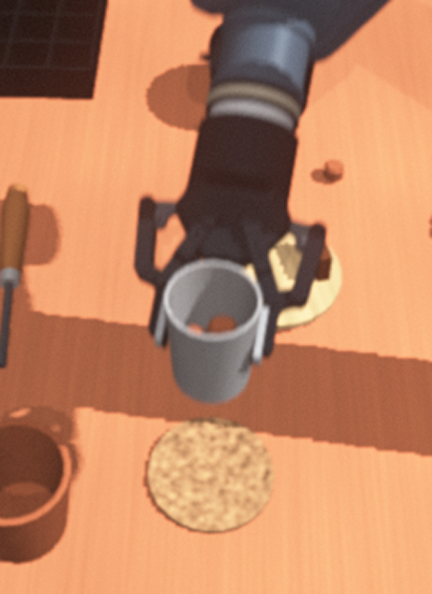

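The cup is held upright at crop (213,330) above the mat, and the lumps are visible inside. There is a small brown thing at the crop's right edge (432,225), about (470,275) in the full picture. It may be a second stray, so I'll check it later. Next I'll carry the cup to the tub.

Call:
move_arm --commands "-11 -4 -39 -1.9 0 1.3 -1; -31 0 -80 -4.6 0 2.6 -1; -52 5 -125 -8.2 0 4.3 -1; -74 10 -171 -11.9 0 6 -1; -95 15 -217 -15.5 0 7.7 -1"

```text
t: 16.12
tcp_pos: [0.5562, 0.0501, 0.1981]
tool_rot: [0.72, 0.44, 0.458, -0.279]
force: [-0.4, -1.2, -2.7]
finger_gap: 0.711
gripper_force: 87.6
```

Call:
move_arm --commands "-20 20 -43 -2.7 0 1.3 -1; -39 41 -84 -5.4 0 2.5 -1; -63 61 -124 -8.2 0 3.8 -1; -90 80 -158 -10 0 4.6 -1; -117 99 -191 -11.8 0 5.5 -1"

```text
t: 16.75
tcp_pos: [0.5433, -0.1932, 0.1725]
tool_rot: [0.765, 0.356, 0.487, -0.226]
force: [0.4, -0.1, -1.9]
finger_gap: 0.71
gripper_force: 87.7
```

Run:
```python
from path import *
s=telemetry.sense();P=(s["tcp_pos"],R.from_quat(s["tool_rot"]))
print(rel(*cuppose((*TUB,.22),0)))
for k in range(3):
    ps=[cuppose((*TUB,rimz(t)),t) for t in [10*(5*k+i) for i in range(1,6)] if t<=140]
    ps+=[ps[-1]]*(5-len(ps)); rows(P,ps);P=ps[-1];print()
pic("top","t5",(350,180,200,160),4)
```

```text
([1.7, -1.0, 1.2], [0.1, 0.1, 0.0])
-26.3 -7.3 8.4 3.4 -6.3 6.9
-28.4 -13.9 3.3 6.6 -12.8 13.9
-31.5 -20.4 -1.3 9.9 -19.2 20.8
-35.6 -26.6 -5.2 13.1 -25.7 27.7
-40.7 -32.5 -8.3 16.4 -32.1 34.7

-9.5 2.1 6.3 3.2 -6.4 6.9
-16.5 2.2 9.7 6.5 -12.9 13.9
-22.9 3.3 13.8 9.7 -19.3 20.8
-26.1 2 14 12.9 -25.7 27.8
-24.9 -3.6 8.3 16.2 -32.1 34.7

-3.4 -5.2 -3.2 3.2 -6.4 6.9
-5.2 -9.8 -6.7 6.5 -12.9 13.9
-5.2 -13.8 -10.3 9.7 -19.3 20.8
-3.5 -16.9 -14 12.9 -25.7 27.8
-3.5 -16.9 -14 12.9 -25.7 27.8
```

View pics/t5.png

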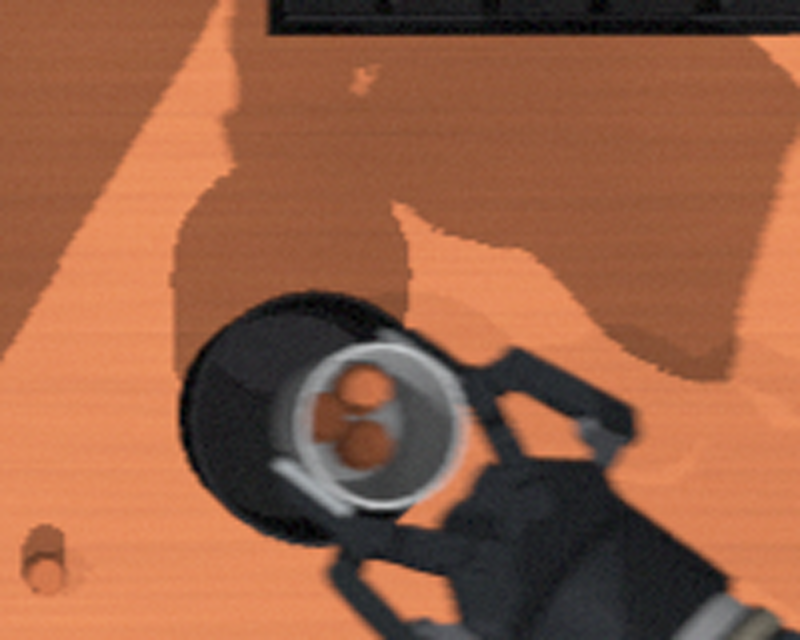

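Seen from above, the cup rim at (382,425) is in line with the tub (312,418) once its height is allowed for, and three lumps show. I'll tip it now.

Call:
move_arm --commands "-26 -7 8 3.4 -6.3 6.9 -1; -28 -14 3 6.6 -12.8 13.9 -1; -31 -20 -1 9.9 -19.2 20.8 -1; -36 -27 -5 13.1 -25.7 27.7 -1; -41 -32 -8 16.4 -32.1 34.7 -1"

```text
t: 17.42
tcp_pos: [0.503, -0.1895, 0.1397]
tool_rot: [0.899, 0.227, 0.116, -0.357]
force: [-0.0, 0.4, -2.4]
finger_gap: 0.712
gripper_force: 87.6
```

Call:
move_arm --commands "-9 2 6 3.2 -6.4 6.9 -1; -16 2 10 6.5 -12.9 13.9 -1; -23 3 14 9.7 -19.3 20.8 -1; -26 2 14 12.9 -25.7 27.8 -1; -25 -4 8 16.2 -32.1 34.7 -1"

```text
t: 18.05
tcp_pos: [0.4802, -0.1892, 0.126]
tool_rot: [0.863, 0.056, -0.275, -0.42]
force: [0.4, 0.5, -2.5]
finger_gap: 0.715
gripper_force: 87.6
```

Call:
move_arm --commands "-3 -5 -3 3.2 -6.4 6.9 -1; -5 -10 -7 6.5 -12.9 13.9 -1; -5 -14 -10 9.7 -19.3 20.8 -1; -3 -17 -14 12.9 -25.7 27.8 -1; -3 -17 -14 12.9 -25.7 27.8 -1"

```text
t: 18.68
tcp_pos: [0.4868, -0.1883, 0.145]
tool_rot: [0.718, -0.089, -0.552, -0.413]
force: [0.2, 0.5, -1.9]
finger_gap: 0.711
gripper_force: 87.6
```

Call:
move_arm --commands "0 0 0 0 0 0 -1; 0 6 -6 0 0 0 -1; 0 0 0 0 0 0 -1; 0 6 -6 0 0 0 -1; 0 0 0 0 0 0 -1"

```text
t: 19.3
tcp_pos: [0.4872, -0.1899, 0.1478]
tool_rot: [0.719, -0.09, -0.551, -0.413]
force: [-0.6, -0.1, -2.7]
finger_gap: 0.712
gripper_force: 87.7
```

Run:
```python
from path import *
s=telemetry.sense();print(s["force"].round(2))
P0=(s["tcp_pos"],R.from_quat(s["tool_rot"]));print(rel(*cuppose((*TUB,rimz(140)),140)))
P=P0
for k in range(3):
    ps=[cuppose((*TUB,rimz(t)+(.01 if t<130 else 0)),t) for t in [140-10*(5*k+i) for i in range(1,6)] if t>=0]
    ps+=[ps[-1]]*(5-len(ps)); rows(P,ps);P=ps[-1];print()
a=pic("top","t6",(340,180,180,160),2.2);b=pic("side","s6",(250,90,220,220),1.8)
h=max(len(a),len(b));f=lambda i:cv2.copyMakeBorder(i,0,h-len(i),0,0,0)
cv2.imwrite("pics/c6.png",np.hstack([f(a),f(b)]))
```

```text
[-0.56 -0.07 -2.65]
([-0.4, 1.8, -0.1], [0.1, -0.0, 0.1])
1.1 5.7 2.7 -3.2 6.4 -6.8
-4.3 4.5 4.2 -6.4 12.9 -13.7
0.6 8 5.2 -9.7 19.3 -20.7
6.9 11.2 5.1 -12.9 25.7 -27.6
14.4 13.8 4.1 -16.2 32.1 -34.6

3 -0.4 -1.8 -3.2 6.4 -6.9
5.7 -4.9 -7.2 -6.5 12.9 -13.9
9.6 -8.9 -12.7 -9.7 19.3 -20.8
13.3 -16 -21.1 -12.9 25.7 -27.8
19.4 -18.5 -26.2 -16.2 32.1 -34.7

7.6 3.8 -0 -3.2 6.4 -6.9
14.8 8.3 0.8 -6.5 12.9 -13.9
21.3 13.5 2.5 -9.7 19.3 -20.8
27.1 19.1 5.1 -12.9 25.7 -27.8
27.1 19.1 5.1 -12.9 25.7 -27.8
```

View pics/c6.png

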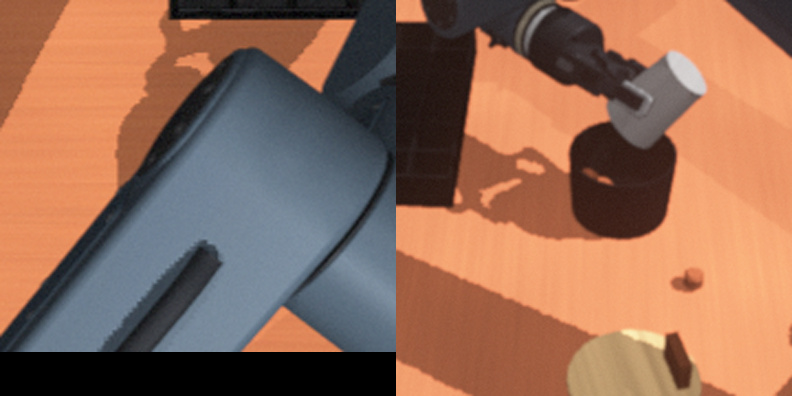

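The cup is inverted over the tub at (655,95) and lumps are visible through the mouth. The brown spot at the right edge, about side (470,276), persists. I'll turn the cup upright again.

Call:
move_arm --commands "1 5 3 -3.2 6.4 -6.8 -1; -3 5 4 -6.4 12.9 -13.7 -1; 1 8 5 -9.7 19.3 -20.7 -1; 7 11 5 -12.9 25.7 -27.6 -1; 14 14 4 -16.2 32.1 -34.6 -1"

```text
t: 20.02
tcp_pos: [0.4818, -0.1907, 0.129]
tool_rot: [0.885, 0.094, -0.194, -0.412]
force: [-0.6, -0.2, -2.2]
finger_gap: 0.712
gripper_force: 87.5
```

Call:
move_arm --commands "3 0 -2 -3.2 6.4 -6.9 -1; 6 -5 -7 -6.5 12.9 -13.9 -1; 10 -9 -13 -9.7 19.3 -20.8 -1; 13 -16 -21 -12.9 25.7 -27.8 -1; 19 -18 -26 -16.2 32.1 -34.7 -1"

```text
t: 20.65
tcp_pos: [0.5099, -0.191, 0.1537]
tool_rot: [0.884, 0.26, 0.198, -0.334]
force: [0.2, 0.1, -2.4]
finger_gap: 0.713
gripper_force: 87.5
```

Call:
move_arm --commands "8 4 0 -3.2 6.4 -6.9 -1; 15 8 1 -6.5 12.9 -13.9 -1; 21 13 2 -9.7 19.3 -20.8 -1; 27 19 5 -12.9 25.7 -27.8 -1; 27 19 5 -12.9 25.7 -27.8 -1"

```text
t: 21.28
tcp_pos: [0.542, -0.1905, 0.1525]
tool_rot: [0.765, 0.356, 0.485, -0.231]
force: [0.3, -0.5, -1.9]
finger_gap: 0.71
gripper_force: 87.6
```

Run:
```python
from path import *
s=telemetry.sense();print(s["tcp_pos"].round(3))
P0=(s["tcp_pos"],R.from_quat(s["tool_rot"]))
W=[((*TUB,.235),-30),((.53,-.165,.245),-28),((.533,-.12,.245),-26),((.537,-.07,.245),-23),((.54,-.02,.245),-20),((.545,.03,.245),-17),((.55,.08,.245),-13),((.555,.13,.245),-9),((.56,.18,.245),-5),((.570,.23,.245),-2)]
ps=[cuppose(r,0,b) for r,b in W]
rows(P0,ps[:5]);print();rows(ps[4],ps[5:])
a=pic("top","t7");b=pic("side","s7")
f=lambda im,x,y,w,h,W,H:cv2.resize(im[y:y+h,x:x+w],(W,H),interpolation=cv2.INTER_CUBIC)
cv2.imwrite("pics/c7.png",np.vstack([np.hstack([f(a,340,240,100,75,400,300),f(b,430,220,100,75,400,300)]),f(a,40,300,400,150,800,300)]))
```

```text
[ 0.542 -0.191  0.152]
33 1.5 -14.8 -0.3 -0 -0.3
57 -26.7 13.6 1.5 -0 -1.1
72.2 -54 46.7 3.3 -0 -2
89.3 -84.2 83.8 6 -0 -3.2
106 -115.2 120.3 8.7 -0 -4.5

19.3 -22 41.5 2.7 0 -1.3
38.6 -44.3 82.9 6.3 0 -3
57.9 -66.7 124.1 10 0 -4.6
77.1 -89 165.3 13.6 0 -6.3
97.3 -106.6 208.7 16.3 0 -7.6
```

View pics/c7.png

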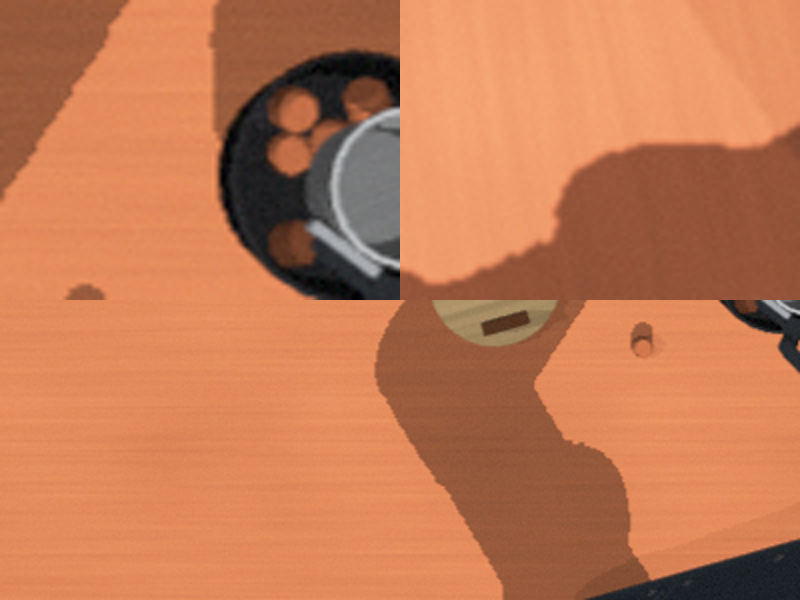

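The tub holds at least five lumps, the cup interior is empty, and the spot at side (470,276) was only a shadow edge. There is one stray, still at about top (361,321). Now the cup goes back to the mat.

Call:
move_arm --commands "33 1 -15 0 0 0 -1; 57 -27 14 1.5 0 -1.1 -1; 72 -54 47 3.3 0 -2 -1; 89 -84 84 6 0 -3.2 -1; 106 -115 120 8.7 0 -4.5 -1"

```text
t: 22.0
tcp_pos: [0.5535, 0.002, 0.2001]
tool_rot: [0.729, 0.425, 0.466, -0.266]
force: [1.1, -0.2, -1.5]
finger_gap: 0.711
gripper_force: 87.7
```

Call:
move_arm --commands "19 -22 41 2.7 0 -1.3 -1; 39 -44 83 6.3 0 -3 -1; 58 -67 124 10 0 -4.6 -1; 77 -89 165 13.6 0 -6.3 -1; 97 -107 209 16.3 0 -7.6 -1"

```text
t: 22.62
tcp_pos: [0.5758, 0.2558, 0.1991]
tool_rot: [0.654, 0.534, 0.418, -0.336]
force: [0.6, 0.1, -1.0]
finger_gap: 0.711
gripper_force: 87.7
```

Run:
```python
from path import *
s=telemetry.sense();print(s["tcp_pos"].round(3))
P0=(s["tcp_pos"],R.from_quat(s["tool_rot"]))
ps=[cuppose((.575,.264,z),0,0) for z in(.245,.20,.16,.125,.105,.098,.094,.092,.0915,.0915)]
rows(P0,ps[:5]);print();rows(ps[4],ps[5:])
```

```text
[0.576 0.256 0.199]
13.4 -3.3 29.5 1.8 0.2 -0.4
-27.4 -3.6 48.6 1.8 0.2 -0.4
-63.6 -3.8 65.7 1.8 0.2 -0.4
-95.2 -4 80.6 1.8 0.2 -0.4
-113.3 -4.2 89.1 1.8 0.2 -0.4

-6.3 0 3 0 0 0
-10 0 4.6 0 0 0
-11.8 0 5.5 0 0 0
-12.2 0 5.7 0 0 0
-12.2 0 5.7 0 0 0
```

Call:
move_arm --commands "13 -3 29 1.8 0 -0.4 -1; -27 -4 49 1.8 0 -0.4 -1; -63 -4 66 1.8 0 -0.4 -1; -95 -4 80 1.8 0 -0.4 -1; -113 -4 89 1.8 0 -0.4 -1"

```text
t: 23.25
tcp_pos: [0.5793, 0.2868, 0.057]
tool_rot: [0.648, 0.541, 0.41, -0.345]
force: [0.3, 0.2, -1.1]
finger_gap: 0.714
gripper_force: 87.6
```

Call:
move_arm --commands "-6 0 3 0 0 0 -1; -10 0 4.6 0 0 0 -1; -12 0 5.5 0 0 0 -1; -12.5 0 5.8 0 0 0 -1; -12.5 0 5.8 0 0 0 -1"

```text
t: 23.88
tcp_pos: [0.5793, 0.286, 0.0445]
tool_rot: [0.648, 0.541, 0.411, -0.344]
force: [-0.8, -0.2, -1.0]
finger_gap: 0.709
gripper_force: 87.6
```

Run:
```python
from path import *
s=telemetry.sense();print(s["force"].round(2),s["tcp_pos"].round(4),rel(*cuppose((.575,.264,.0905),0,0)))
```

```text
[-0.83 -0.2  -1.  ] [0.5793 0.286  0.0445] ([0.5, -0.4, 2.0], [0.2, 0.1, -0.1])
```

Call:
move_arm --commands "-0.5 0 0.2 0 0 0 -1; -0.9 0 0.4 0 0 0 -1; -0.9 0 0.4 0 0 0 -1; -0.9 0 0.4 0 0 0 -1; -0.9 0 0.4 0 0 0 -1"

```text
t: 24.5
tcp_pos: [0.5793, 0.2862, 0.0445]
tool_rot: [0.647, 0.541, 0.412, -0.345]
force: [-0.4, -2.3, 4.5]
finger_gap: 0.715
gripper_force: 87.5
```

Call:
move_arm --commands "-0.9 0 0.4 0 0 0 -1; -0.9 0 0.4 0 0 0 0.5; -0.9 0 0.4 0 0 0 0.8; -0.9 0 0.4 0 0 0 1; -0.9 0 0.4 0 0 0 1"

```text
t: 25.12
tcp_pos: [0.5791, 0.286, 0.0418]
tool_rot: [0.648, 0.541, 0.411, -0.344]
force: [0.4, -0.5, -0.6]
finger_gap: 0.999
gripper_force: 0.0
```

Call:
move_arm --commands "0 0 -10 0 0 0 1; 0 0 -30 0 0 0 1; 0 0 -60 0 0 0 1; 0 0 -90 0 0 0 1; 0 0 -125 0 0 0 1"

```text
t: 25.75
tcp_pos: [0.5588, 0.1727, 0.096]
tool_rot: [0.648, 0.541, 0.411, -0.344]
force: [0.2, -1.0, 0.5]
finger_gap: 1.002
gripper_force: 0.0
```

Run:
```python
from path import *
s=telemetry.sense();print(s["finger_gap"],s["tcp_pos"].round(3))
a=pic("top","t8",(120,210,120,90),3.3);b=pic("side","s8",(280,340,120,110),3.3)
h=max(len(a),len(b));f=lambda i:cv2.copyMakeBorder(i,0,h-len(i),0,0,0)
cv2.imwrite("pics/c8.png",np.hstack([f(a),f(b)]))
```

```text
1.0021399932741848 [0.559 0.173 0.096]
```

View pics/c8.png

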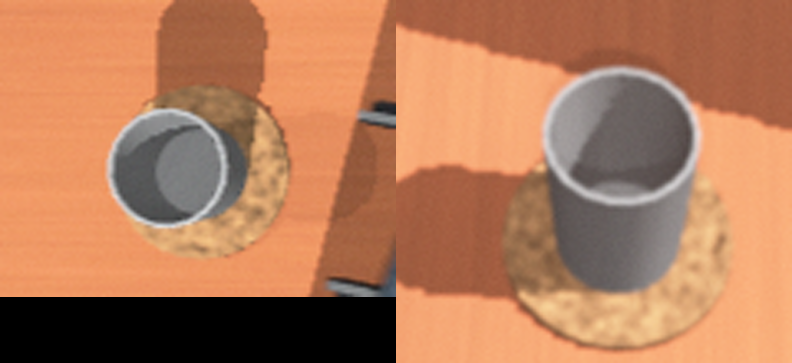

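The cup stands upright and empty, well inside the mat: rim (168,168) over the mat in the top crop, foot centred in the side crop. Next is the stray.

```bash
cat >> h.py <<'E'
DN=tool((0,0,-1),(0.964,0.267,0))
def stray():
    out=[]
    for n,(x,y,w,h) in(("top",(335,295,55,50)),("side",(395,225,45,40))):
        im=snapshot(n)["image"][y:y+h,x:x+w].astype(int); d=np.abs(im-np.median(im.reshape(-1,3),0)).sum(2)
        k,l,st,ce=cv2.connectedComponentsWithStats((d>60).astype(np.uint8)); i=1+np.argmax(st[1:,4]); out.append(((ce[i]+[x,y]).round(1).tolist(),int(st[i,4])))
    return out
E
python3 - <<'E'
from h import *
from h import DN
q=telemetry.sense()["q"];print(q.round(2),stray())
P,T0=FK(q);P1=np.array([.46,-.04,.2])
v,w=rel(P1,DN);print(v,w)
w=np.radians(w)
for k in np.linspace(0,1,9):
    q,e=IK(P+(P1-P)*min(1,k*1.0)+[0,0,.05*np.sin(np.pi*k)],T0*R.from_rotvec(w*k),q);print(q.round(2),round(e,4))
E
```

```text
[-0.4   0.92  1.84  1.21  1.24 -1.18] [([365.4, 320.6], 1015), ([402.3, 249.7], 405)]
[-2.3, -59.7, -250.3] [14.6, -63.7, -23.0]
[-0.4   0.92  1.84  1.21  1.24 -1.18] 0.0
[-0.41  0.79  1.84  1.06  1.19 -1.07] 0.0
[-0.42  0.67  1.83  0.9   1.16 -0.97] 0.0
[-0.41  0.57  1.81  0.74  1.15 -0.87] 0.0
[-0.41  0.49  1.8   0.59  1.14 -0.8 ] 0.0
[-0.39  0.43  1.79  0.45  1.11 -0.75] 0.0
[-0.37  0.4   1.8   0.3   1.07 -0.7 ] 0.0
[-0.35  0.37  1.83  0.16  1.   -0.66] 0.0
[-0.33  0.36  1.87 -0.    0.92 -0.6 ] 0.0
```

Call:
move_arm --commands "0 -7 -30 1.8 -8 -3 0; 0 -15 -61 3.6 -16 -5.8 0; -1 -22 -92 5.4 -23.5 -8.5 0; -1 -30 -125 7.3 -31.8 -11.5 0; -1 -37 -156 9.1 -39.8 -14.4 0"

```text
t: 26.58
tcp_pos: [0.4968, 0.0416, 0.161]
tool_rot: [0.648, 0.732, 0.161, -0.135]
force: [-0.4, 0.9, 0.4]
finger_gap: 0.5
gripper_force: 0.0
```

Run:
```python
from h import *
from h import DN
print(rel((.454,-.0878,.12),DN))
```

```text
([-128.5, -59.1, -16.2], [5.3, -23.7, -8.4])
```

Call:
move_arm --commands "-32 -15 -4 1.5 -6.5 -2.3 0; -64 -30 -8 3 -13 -4.5 0; -96 -45 -12 4.3 -19 -6.5 0; -128 -59 -16 5.3 -23.7 -8.4 0; -128 -59 -16 5.3 -23.7 -8.4 0"

```text
t: 27.2
tcp_pos: [0.4529, -0.0857, 0.1182]
tool_rot: [0.606, 0.795, 0.002, -0.003]
force: [-0.2, 0.6, 0.3]
finger_gap: 0.5
gripper_force: 0.0
```

Run:
```python
from h import *
from h import DN
print(rel((.454,-.0878,.004),DN))
for n,c in(("top",(361,321)),("side",(416,244))):
    im=np.ascontiguousarray(snapshot(n)["image"][:,:,::-1]);t=cv2.imread(f"pics/{n}0.png")[c[1]-9:c[1]+10,c[0]-9:c[0]+10]
    r=cv2.matchTemplate(im[180:400,250:560],t,cv2.TM_CCOEFF_NORMED);_,m,_,l=cv2.minMaxLoc(r);print(n,round(m,2),l[0]+259,l[1]+189)
    cv2.imwrite(f"pics/{n}9.png",im)
```

```text
([-3.1, 0.7, 114.1], [-0.1, -0.4, -0.1])
top 0.74 366 282
side 0.99 416 244
```

The side camera still finds the stray at (416,244), match 0.99, so it hasn't moved. I'll descend and grip it.

Call:
move_arm --commands "-3 1 30 0 0 0 0; -3 1 60 0 0 0 0; -3 1 85 0 0 0 0; -3 1 105 0 0 0 0; -3 1 113 0 0 0 0" --grip_force 40

```text
t: 27.92
tcp_pos: [0.4565, -0.0883, 0.0051]
tool_rot: [0.606, 0.795, 0.002, -0.002]
force: [-0.4, 0.6, -0.2]
finger_gap: 0.498
gripper_force: 0.0
```

Call:
move_arm --commands "0 0 0 0 0 0 0; 0 0 0 0 0 0 -1; 0 0 0 0 0 0 -1; 0 0 0 0 0 0 -1; 0 0 0 0 0 0 -1"

```text
t: 28.55
tcp_pos: [0.4569, -0.0891, 0.0068]
tool_rot: [0.606, 0.795, 0.002, -0.0]
force: [0.1, 1.3, 6.3]
finger_gap: 0.228
gripper_force: 39.4
```

Call:
move_arm --commands "0 0 -30 0 0 0 -1; 0 0 -60 0 0 0 -1; 0 0 -90 0 0 0 -1; 0 0 -120 0 0 0 -1; 0 0 -130 0 0 0 -1"

```text
t: 29.18
tcp_pos: [0.457, -0.0899, 0.1376]
tool_rot: [0.606, 0.795, 0.002, 0.001]
force: [0.5, -0.1, -0.4]
finger_gap: 0.223
gripper_force: 39.3
```

Run:
```python
from h import *
from h import DN
print(rel((.528,-.21,.10),DN))
```

```text
([-134.7, 36.5, 37.5], [0.3, -0.1, -0.1])
```

Call:
move_arm --commands "-35 9 0 0 0 0 -1; -75 20 0 0 0 0 -1; -115 31 0 0 0 0 -1; -135 36 10 0 0 0 -1; -135 36 35 0 0 0 -1"

```text
t: 29.8
tcp_pos: [0.5278, -0.2116, 0.0998]
tool_rot: [0.607, 0.795, 0.002, 0.0]
force: [-0.3, -0.2, -0.5]
finger_gap: 0.225
gripper_force: 39.3
```

Call:
move_arm --commands "0 0 15 0 0 0 -1; 0 0 15 0 0 0 -0.2; 0 0 15 0 0 0 -0.2; 0 0 15 0 0 0 -0.2; 0 0 0 0 0 0 -0.2"

```text
t: 30.42
tcp_pos: [0.5263, -0.2095, 0.1008]
tool_rot: [0.606, 0.795, 0.002, -0.002]
force: [-0.7, -0.4, 0.2]
finger_gap: 0.403
gripper_force: 0.0
```

Call:
move_arm --commands "0 0 -50 0 0 0 -0.2; 0 0 -80 0 0 0 -0.2; 55 -15 -80 0 0 0 -0.2; 115 -30 -80 0 0 0 -0.1; 175 -45 -80 0 0 0 -0.1"

```text
t: 31.05
tcp_pos: [0.4365, -0.0525, 0.1826]
tool_rot: [0.607, 0.795, 0.002, 0.0]
force: [0.8, 0.2, -1.1]
finger_gap: 0.449
gripper_force: 0.0
```

Run:
```python
from h import *
from h import DN
print(telemetry.sense()["finger_gap"],rel((.48,.05,.10),DN))
a=pic("top","t10");b=pic("side","s10")
f=lambda im,x,y,w,h,W,H:cv2.resize(im[y:y+h,x:x+w],(W,H),interpolation=cv2.INTER_CUBIC)
cv2.imwrite("pics/c10.png",np.vstack([np.hstack([f(a,380,240,100,75,400,300),f(b,340,240,100,75,400,300)]),np.hstack([f(a,0,0,640,480,400,300),f(b,0,0,640,480,400,300)])]))
```

```text
0.44861855109114407 ([87.1, 68.6, 83.1], [0.3, -0.1, -0.2])
```

View pics/c10.png

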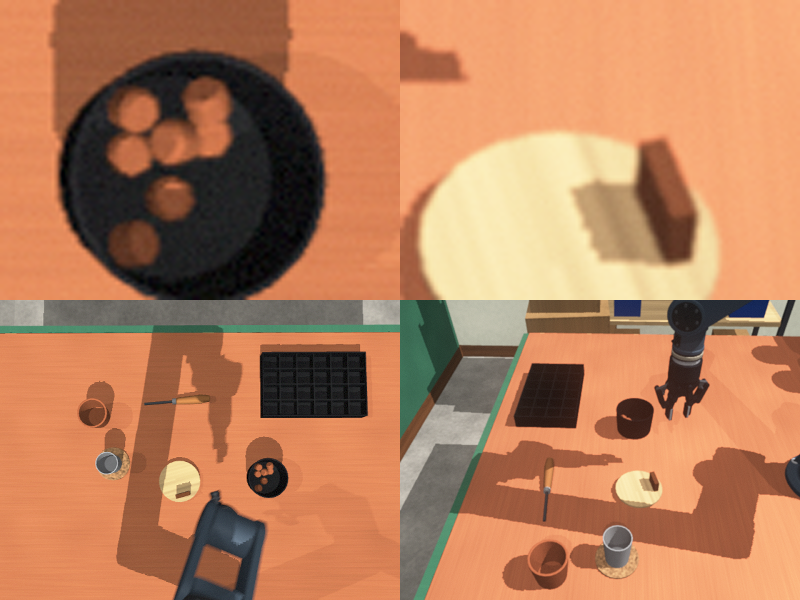

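The tub now holds seven lumps (six from the cup and the stray), at crop x 105–230, y 80–265. The bench is clear, the cup is on its mat and the bystanders are in place. The lid lies flat with its tab at side crop (670,200). Next I'll refetch the lid.

Run:
```python
from h import *
from h import DN
print(onz("top",(427.9,283.5),.08),onz("top",(431.2,285.6),.086))
im=cv2.imread("pics/t10.png");g=im.max(2);m=((g<75)).astype(np.uint8);m[:, :380]=0;m[:225]=0;m[345:]=0;m[:,475:]=0
c=max(cv2.findContours(m,0,1)[0],key=cv2.contourArea);print(cv2.minEnclosingCircle(c))
h=cv2.cvtColor(im,cv2.COLOR_BGR2HSV);m=((h[:,:,0]>18)&(h[:,:,0]<32)&(h[:,:,1]>60)).astype(np.uint8);m[:,:250]=0;m[:,330:]=0;m[:250]=0;m[330:]=0
c=max(cv2.findContours(m,0,1)[0],key=cv2.contourArea);(u,v),r=cv2.minEnclosingCircle(c);print(u,v,r,onz("top",(u,v),.012))
print(rel((.4783,.0516,.10),DN))
```

```text
[ 0.5318 -0.2051  0.08  ] [ 0.5281 -0.2099  0.086 ]
((427.3833312988281, 284.4666748046875), 33.082794189453125)
286.6534118652344 289.5857849121094 32.58659362792969 [0.5196 0.0569 0.012 ]
([82.7, 72.6, 82.3], [-0.2, -0.5, 0.1])
```

Call:
move_arm --commands "25 20 0 0 0 0 -0.1; 50 45 0 0 0 0 -0.1; 83 73 0 0 0 0 -0.1; 83 73 40 0 0 0 -0.1; 83 73 82 0 0 0 -0.1"

```text
t: 31.78
tcp_pos: [0.4879, 0.0464, 0.1005]
tool_rot: [0.606, 0.796, 0.003, 0.002]
force: [0.5, -0.1, -0.4]
finger_gap: 0.453
gripper_force: 0.0
```

Run:
```python
from h import *
from h import DN
print(rel((.4783,.0516,.0233),DN))
```

```text
([7.5, -8.4, 77.2], [0.4, -0.1, -0.0])
```

Call:
move_arm --commands "0 0 15 0 0 0 -0.1; 0 0 30 0 0 0 -0.1; 0 0 30 0 0 0 -0.1; 0 0 30 0 0 0 -0.1; 0 0 30 0 0 0 -0.1"

```text
t: 32.4
tcp_pos: [0.4861, 0.0462, 0.0705]
tool_rot: [0.606, 0.795, 0.002, -0.0]
force: [0.2, -1.1, 1.0]
finger_gap: 0.448
gripper_force: 0.0
```

Run:
```python
from h import *
from h import DN
print(rel((.4783,.0516,.0233),DN))
```

```text
([7.1, -6.3, 47.2], [0.2, -0.2, -0.1])
```

Call:
move_arm --commands "7 -6 3 0 0 0 -0.1; 7 -6 18 0 0 0 -0.1; 7 -6 33 0 0 0 -0.1; 7 -6 44 0 0 0 -0.1; 7 -6 47 0 0 0 -0.1"

```text
t: 33.02
tcp_pos: [0.4772, 0.0517, 0.0213]
tool_rot: [0.606, 0.795, 0.001, -0.002]
force: [-1.3, 0.7, 0.7]
finger_gap: 0.452
gripper_force: 0.0
```

Call:
move_arm --commands "0 0 0 0 0 0 -0.1; 0 0 0 0 0 0 -1; 0 0 0 0 0 0 -1; 0 0 0 0 0 0 -1; 0 0 0 0 0 0 -1"

```text
t: 33.65
tcp_pos: [0.478, 0.0517, 0.023]
tool_rot: [0.606, 0.795, 0.002, -0.001]
force: [-1.0, -0.1, 3.7]
finger_gap: 0.133
gripper_force: 41.6
```

Call:
move_arm --commands "0 0 -20 0 0 0 -1; 0 0 -55 0 0 0 -1; 0 0 -100 0 0 0 -1; 0 0 -150 0 0 0 -1; 0 0 -150 0 0 0 -1"

```text
t: 34.28
tcp_pos: [0.4801, 0.0508, 0.1758]
tool_rot: [0.606, 0.795, 0.004, 0.003]
force: [0.3, 0.3, -2.4]
finger_gap: 0.129
gripper_force: 40.7
```

Run:
```python
from h import *
from h import DN
print(rel((.4855,-.214,.13),DN))
```

```text
([-256.8, -65.5, 44.9], [0.5, -0.0, -0.1])
```

Call:
move_arm --commands "-40 -10 0 0 0 0 -1; -90 -23 0 0 0 0 -1; -140 -36 0 0 0 0 -1; -190 -49 0 0 0 0 -1; -230 -59 0 0 0 0 -1"

```text
t: 34.9
tcp_pos: [0.4807, -0.1879, 0.1698]
tool_rot: [0.607, 0.795, 0.002, -0.003]
force: [1.6, 0.5, -1.5]
finger_gap: 0.128
gripper_force: 40.7
```

Call:
move_arm --commands "-15 -4 0 0 0 0 -1; -27 -7 0 0 0 0 -1; -27 -7 20 0 0 0 -1; -27 -7 40 0 0 0 -1; -27 -7 40 0 0 0 -1"

```text
t: 35.52
tcp_pos: [0.4808, -0.2119, 0.1298]
tool_rot: [0.606, 0.796, 0.002, -0.004]
force: [-0.3, -1.3, -1.1]
finger_gap: 0.132
gripper_force: 40.7
```

Run:
```python
from h import *
from h import DN
print(rel((.4855,-.214,.092),DN),telemetry.sense()["tcp_pos"])
```

```text
([-3.6, 4.1, 37.8], [-0.1, -0.5, -0.0]) [ 0.48077274 -0.21192134  0.129786  ]
```

Call:
move_arm --commands "-4 4 5 0 -0.3 0 -1; -4 4 15 0 -0.3 0 -1; -4 4 25 0 -0.3 0 -1; -4 4 33 0 -0.3 0 -1; -4 4 37 0 -0.3 0 -1"

```text
t: 36.15
tcp_pos: [0.4867, -0.2165, 0.0951]
tool_rot: [0.606, 0.795, 0.0, 0.0]
force: [-6.4, 2.9, 31.4]
finger_gap: 0.129
gripper_force: 45.5
```

Call:
move_arm --commands "0 0 0 0 0 0 -1; 0 0 1 0 0 0 -1; 0 0 1 0 0 0 -1; 0 0 1 0 0 0 -1; 0 0 1 0 0 0 -1"

```text
t: 36.78
tcp_pos: [0.4867, -0.2165, 0.0952]
tool_rot: [0.606, 0.795, 0.0, 0.001]
force: [-4.1, 1.1, 13.4]
finger_gap: 0.132
gripper_force: 42.9
```

The height matches: TCP 0.095 minus the grip height of 0.023 puts the lid at 0.072, which is seated. I'll release and retreat.

Call:
move_arm --commands "0 0 0 0 0 0 -0.2; 0 0 0 0 0 0 -0.1; 0 0 0 0 0 0 -0.1; 0 0 0 0 0 0 -0.1; 0 0 -15 0 0 0 -0.1"

```text
t: 37.4
tcp_pos: [0.4863, -0.2162, 0.1079]
tool_rot: [0.606, 0.795, 0.0, -0.001]
force: [0.4, -0.4, -0.4]
finger_gap: 0.444
gripper_force: 0.0
```

Call:
move_arm --commands "0 0 -30 0 0 0 -0.1; 0 0 -60 0 0 0 -0.1; 0 0 -100 0 0 0 0; 50 -20 -120 0 0 0 0; 100 -60 -120 0 0 0 0"

```text
t: 38.02
tcp_pos: [0.4051, -0.1373, 0.2307]
tool_rot: [0.606, 0.795, 0.001, 0.005]
force: [-1.1, 0.4, 1.0]
finger_gap: 0.497
gripper_force: 0.0
```

Run:
```python
from h import *
a=pic("top","t11");b=pic("side","s11")
for n,im,(x,y,w,h) in(("top",a,(385,240,95,90)),("side",b,(335,140,85,65))):
    H=cv2.cvtColor(np.ascontiguousarray(im),cv2.COLOR_BGR2HSV)[y:y+h,x:x+w];m=((H[:,:,0]>17)&(H[:,:,0]<32)&(H[:,:,2]>90)).astype(np.uint8)
    for nm,mm in(("now",m),):
        c=max(cv2.findContours(mm,0,1)[0],key=cv2.contourArea);print(n,cv2.fitEllipse(cv2.convexHull(c)))
    i0=cv2.imread(f"pics/{n}0.png");H=cv2.cvtColor(i0,cv2.COLOR_BGR2HSV)[y:y+h,x:x+w];m=((H[:,:,0]>17)&(H[:,:,0]<32)&(H[:,:,2]>90)).astype(np.uint8)
    c=max(cv2.findContours(m,0,1)[0],key=cv2.contourArea);print("  start",cv2.fitEllipse(cv2.convexHull(c)))
    # template checks of bystanders and cup
for n,im,c in(("top",a,(149,181)),("top",a,(310,160)),("top",a,(172,259))):
    i0=cv2.imread(f"pics/{n}0.png");t=i0[c[1]-22:c[1]+23,c[0]-22:c[0]+23];_,m,_,l=cv2.minMaxLoc(cv2.matchTemplate(np.ascontiguousarray(im),t,cv2.TM_CCOEFF_NORMED));print(c,round(m,2),l[0]+22,l[1]+22)
s=telemetry.sense();print(s["tcp_pos"].round(3),s["t"])
```

```text
top ((47.032867431640625, 45.62282180786133), (69.04242706298828, 70.1849365234375), 116.49114227294922)
  start ((45.470767974853516, 45.06839370727539), (68.76155853271484, 69.95600891113281), 119.33629608154297)
side ((41.95414352416992, 31.096946716308594), (39.87924575805664, 64.90800476074219), 94.0933609008789)
  start ((41.26321029663086, 32.36568069458008), (39.69318389892578, 63.54927062988281), 93.92156219482422)
(149, 181) 0.64 149 181
(310, 160) 0.76 320 159
(172, 259) 0.66 172 261
[ 0.395 -0.13   0.227] 38.125
```

```bash
python3 -c "
from station import ticket;print(ticket.sign_off())"
```

```text
the job is handed in; nothing more can be done
None
```

The job is handed in, verdict not shown: all seven lumps I counted went into the tub, the lid is seated, the empty cup is upright on its mat, and the dibber and flowerpot look undisturbed.

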